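# Stack the camera column on the light box

## Task

Get the camera ready for its brightness check: take the dust cap off the port of the light box and put it, knob up, in the small white tray. Then build the column upright on the port, each part fully seated in the one below: first the extension tube, on it the relay lens, and the camera on top. Leave the amber jar, the slide box and the pile of dishes where they are.

Things in the scene. Friction and masses are not known exactly. Their poses are not given: they have to be found in the camera images.
- light_box: Low white square box, 100 x 100 x 30 mm high, fixed to the bench. Origin: centre of its underside; z up, x and y along its sides. On the middle of its top is the port: a dark collar 74 mm across outside, 64 mm across inside, rising 6 mm above the top (to 36 mm above the bench), with a flat glass floor level with the box top, 30 mm above the origin. At the start the dust cap lies over the port. The foot of the tube stands on the glass floor inside the collar.
- tray: Empty white square tray, fixed to the bench, 100 x 100 mm outside, walls 4 mm thick and 15 mm high, open at the top; its inner floor is 4 to 5 mm above the bench. Origin: centre of its underside; x and y along its sides.
- dust_cap: Black round cap: a plug 52 mm across and 5 mm high, above it a disc 76 mm across and 5 mm thick, above that a round grey knob 24 mm across and 30 mm high by which to grip it. 40 mm high in all. Origin: centre of the plug's underside; z up through the knob. At the start it lies on the collar of the light box, plug inside, origin 31 mm above the bench; it just lifts off. In the tray it stands on its plug. About 60 g.
- tube: Extension tube: bare aluminium upright cylinder 56 mm across and 50 mm high, wider than the lens. In its top is a round socket 40 mm across and 6 mm deep, with a dark floor 44 mm above the origin. Origin: centre of its underside; z up. About 140 g.
- relay_lens: Relay lens: slim white-painted cylinder 40 mm across with three thin black bands round it, 41 mm high in all. Below it has a narrower round foot 33 mm across and 8 mm high, which goes into the tube's socket; in its top is a round socket 34 mm across and 5 mm deep with a black floor 36 mm above the origin. Origin: centre of the foot's underside; z up. Stands upright on its foot. About 150 g.
- camera: Camera: grey square block 46 x 46 mm and 40 mm high with low dark fins along its top, standing on a round foot 27 mm across and 7 mm high, which goes into the lens's top socket; 47 mm high in all, 48.4 mm with the fins. Origin: centre of the foot's underside; z up, x and y square to the block's sides. It may face any way in the column. About 220 g.
- bottle: Bystander: amber glass jar with white cap, 44 mm across, 85 mm high, standing loose. Origin: centre of its underside.
- slide_box: Bystander: loose flat blue slide box, 92 x 77 mm and 32 mm high. Origin: centre of its underside.
- dishes: Bystander: pile of three clear and white culture dishes in one piece, 90 mm across, 45 mm high, loose. Origin: centre of its underside.

How it is judged:
On the way, in this order (a step that is already met when the one before it is completed fails the run):
1. the dust cap lies knob up in the tray, let go (x of dust_cap in the frame of tray between -0.03 and 0.03 m and y of dust_cap in the frame of tray between -0.03 and 0.03 m and z of dust_cap in the frame of tray below 0.012 m and angle between dust_cap's own z axis and vertical below 0.15 rad and linear speed of dust_cap below 0.03 m/s and contact force between the fingers and dust_cap below 0.3 N), for 0.2 s.
2. the extension tube stands in the port, let go (horizontal distance between tube and light_box below 0.007 m and z of tube in the frame of light_box between 0.027 and 0.033 m and angle between tube's own z axis and vertical below 0.08 rad and linear speed of tube below 0.03 m/s and contact force between the fingers and tube below 0.3 N), for 0.2 s.
3. the relay lens is seated in the tube, let go (horizontal distance between relay_lens and tube below 0.007 m and z of relay_lens in the frame of tube between 0.041 and 0.047 m and angle between relay_lens's own z axis and vertical below 0.08 rad and linear speed of relay_lens below 0.03 m/s and contact force between the fingers and relay_lens below 0.3 N), for 0.2 s.
4. the camera is seated in the lens, let go (horizontal distance between camera and relay_lens below 0.007 m and z of camera in the frame of relay_lens between 0.033 and 0.039 m and angle between camera's own z axis and vertical below 0.08 rad and linear speed of camera below 0.03 m/s and contact force between the fingers and camera below 0.3 N), for 0.2 s.
At the end, for the whole second after the job is handed in: Cap on the tray floor, knob up, within 30 mm of its centre along each side. Tube in the port, lens in the tube, camera in the lens: each within 7 mm of the axis below, seated within 3 mm, tilt under 0.08 rad. All released and at rest (all of step 1 and all of step 2 and all of step 3 and all of step 4); the robot touches nothing.
It fails at once if the amber jar is shifted by more than 30 mm or tipped (distance of bottle from where it was at the start of the episode above 0.03 m or angle between bottle's own z axis and vertical above 0.4 rad).
It fails at once if the slide box is shifted by more than 30 mm or tipped (distance of slide_box from where it was at the start of the episode above 0.03 m or angle between slide_box's own z axis and vertical above 0.4 rad).
It fails at once if the pile of dishes is shifted by more than 30 mm or tipped (distance of dishes from where it was at the start of the episode above 0.03 m or angle between dishes's own z axis and vertical above 0.4 rad).
It also fails if it takes over 115 s, if anything falls off the work surface, if the arm or the gripper's body presses on something with over 40 N, if the wrist force passes 120 N, or if a joint passes its speed limit or range.

## Robot

A 6-joint arm with a two-finger parallel gripper is mounted at the origin on the work surface. World frame = base frame: x ahead of the robot, y to its left, z up, the work surface at z = 0. Lengths are in m, angles in rad, forces in N, time in s.
With the tool pointing down it reaches from about 0.375 to 0.9 m from the base axis. Payload 3.1 kg.
Tool frame: the origin (TCP) lies midway between the tips of the shut fingers; the grasp point (between the pads) lies manip.hold_point_z behind it (manip.hold_point_z is the distance from the TCP to the grasp point, in m); z points along the fingers, y is the direction in which the jaws open and shut (so a half turn about z gives the same grasp; the last joint's range is limited). The gripper opens to 85 mm and grips with 20 to 120 N. Pads are 22 mm wide; open, the fingers measure 114 mm over their backs; the gripper's body (76 mm by 85 mm) begins 54 mm behind the grasp point. The pads swing forward as they close: fully open they stand 13 mm farther back than shut.
Start: joints at [1.075, 0.527, 1.433, -0, 1.181, -0.178], TCP at [0.195, 0.594, 0.204] pointing down, gripper open.
Joint ranges: [-3.08, 3.08], [-0.75, 2.2], [0.22, 2.44], [-1.43, 4.57], [0, 2.65], [-2.85, 2.85]. Speed limits (rad/s): [2.79, 2.79, 3.14, 3.14, 3.14, 3.14].

## Interface

Orientations are given as a unit quaternion [x, y, z, w].
In Python, from station import manip, snapshot, workorder, models gives the robot as it stands.
- The arm moves only by the tool jog_arm, never from a script. Its argument "commands" is a list of rows, each a list of 5 numbers: the opening in per cent of the stroke, from 0 (shut) to 100 (fully open), then the shift along the world's x, y, z in cm, then the turn about the world's z in rad. A call has 1 to 8 rows; each row shifts and turns the pose as measured when the row begins; what a row does not reach is not made up. A row lasts 1/12 s, in which the tool goes at most 41.7 mm and 7.16 degrees, less where a joint would pass 70% of its speed; a pose out of reach is approached as far as the arm can. A call with a gripper value outside its range is refused whole. The fingers move at their own pace and stop on an object; "squeeze" is the grip in N (left out, the last holds). Time passes only in rows, so rows that do not move let the fingers close. It gives the time, the measured TCP pose, the force and the opening at its end, in the units of the state.
- manip.sense(): the state, without advancing time (a new reading comes with each control period).
- snapshot(name): name is "scene" or "side" or "wrist"; returns a dict with "image" (480x640x3 uint8, red, green, blue), "intrinsics" (3x3 intrinsics, pixels), "extrinsics" (4x4, takes a point from camera to world coordinates); the wrist camera has in their place "hand_eye" (4x4, takes a point from camera to tool coordinates, whose origin is the TCP and whose axes are the flange's). Camera axes: x right, y down, z forward; pixel columns grow to the right and rows downward; lengths in m; the calibration is good to about 2 mm. A picture is of the moment at which its call begins: read the wrist's pose just before it. There is no depth.
- workorder.sign_off(): hands the job in, once; it reports no verdict.
Trained networks look in a picture, given as the dict that the camera call returned (one of the last four; its "shot" number tells which), for a name from the list of things; names that differ only in an ending like _2 or _b are one class to them, and where a whole thing is asked for, a point or a joint stands for the part that bears it (a point fixed in the world has none). Each returns a list of dicts, best first, with "score" (0 to 1); they miss things now and then, are a little off and sometimes report something else, mostly with a low value. They report only what shows in the picture. A call takes as long as a camera call.
- models.find_in(picture, name): "centre" ([x, y, z] in m, in world coordinates, good to about 4 mm: the middle of the surface that is visible of it).
- models.pinpoint(picture, name): "centre" ([x, y, z] in m, in world coordinates, good to about 4 mm: a listed point, or the origin of a listed thing).
The state is a dict: "t": time; "q": joint angles; "qd": joint speeds; "tau": joint torques, N m; "tcp_pos": TCP position; "tool_rot": TCP orientation; "force": force on the tool from outside, world axes, zero at the start; "ft_torque": the same for the moment, N m; "finger_gap": opening from 0.0 (shut) to 1.0 (fully open).
Only numpy, scipy, OpenCV 4.12 (cv2) and the standard library are available. Lean on these libraries where they do the work, as an engineer would, in place of code of your own. Each camera call takes 0.05 s, during which the arm holds its last target. There are 200 camera calls.

## Working session

There is one attempt and no reset: what is moved stays moved. The work goes in short steps, Python scripts to look and compute and a tool call to move; the robot and the scene stay as the last step left them, time stands still between calls to the robot, and variables do not carry over. Pictures are saved under pics/ and viewed, about 12 in all and at most 16, crops included, and the job is handed in when it is done.

Besides the shell and the picture viewer there is one more tool, called after "Request:" as name(argument=value, ...), one argument or row to a line, values as JSON. jog_arm: Moves the arm, as the interface text tells. Its arguments: {"type":"object","properties":{"commands":{"type":"array","items":{"type":"array","items":{"type":"number"}}},"squeeze":{"type":"number"}},"required":["commands"]}

```bash
ls; mkdir -p pics
cat > h.py <<'E'
import numpy as np, cv2
from station import manip, snapshot, workorder, models
def save(p,n): cv2.imwrite(f'pics/{n}.png', cv2.cvtColor(p['image'],cv2.COLOR_RGB2BGR))
def st():
    s=manip.sense(); print('t',round(s['t'],2),'tcp',np.round(s['tcp_pos'],4),'rot',np.round(s['tool_rot'],4),'F',np.round(s['force'],1),'gap',round(s['finger_gap'],3)); return s
def proj(p,X):
    T=np.linalg.inv(p['extrinsics']); c=T[:3,:3]@np.array(X)+T[:3,3]; u=p['intrinsics']@c; return u[:2]/u[2]
def ray(p,uv,z):
    E=p['extrinsics']; d=E[:3,:3]@np.linalg.inv(p['intrinsics'])@np.array([*uv,1.]); o=E[:3,3]; return o+d*(z-o[2])/d[2]
E
python3 - <<'E'
from h import *
st(); print(manip.hold_point_z)
for c in ['scene','side']:
    p=snapshot(c); save(p,c+'0'); print(c,p['extrinsics'][:3,3].round(3))
    for n in ['light_box','tray','dust_cap','tube','relay_lens','camera','bottle','slide_box','dishes']:
        r=models.pinpoint(p,n)[:2]
        print(n,[(np.round(x['centre'],4).tolist(),round(x['score'],2),proj(p,x['centre']).round().tolist()) for x in r])
E
```

```text
pics
t 0.0 tcp [0.1949 0.593  0.2027] rot [ 1.582e-01  9.874e-01 -1.000e-03 -4.000e-04] F [-0.5  0.7 -0.5] gap 1.001
0.0187
scene [1.384 0.206 0.676]
light_box [([0.6137, -0.2336, -0.0008], 0.7, [215.0, 270.0])]
tray [([0.6246, -0.02, 0.0006], 0.76, [328.0, 298.0])]
dust_cap [([0.6096, -0.2365, 0.0324], 0.66, [213.0, 254.0])]
tube [([0.4333, -0.2462, -0.0028], 0.78, [248.0, 218.0])]
relay_lens [([0.4276, 0.089, 0.0022], 0.66, [414.0, 244.0])]
camera []
bottle [([0.4588, -0.0715, -0.0006], 0.57, [328.0, 239.0]), ([0.6241, 0.2083, 0.0039], 0.49, [466.0, 325.0])]
slide_box [([0.624, 0.2088, 0.0044], 0.94, [466.0, 325.0]), ([0.4324, -0.2448, -0.0054], 0.58, [249.0, 219.0])]
dishes [([0.5241, -0.4036, 0.0], 0.95, [156.0, 227.0])]
side [0.063 0.397 0.458]
light_box [([0.6132, -0.2369, -0.0032], 0.57, [346.0, 224.0])]
tray [([0.6264, -0.0236, 0.0035], 0.77, [268.0, 259.0])]
dust_cap [([0.607, -0.2364, 0.034], 0.91, [348.0, 210.0])]
tube [([0.4329, -0.2505, 0.0009], 0.75, [420.0, 249.0])]
relay_lens []
camera [([0.4312, 0.254, -0.0], 0.93, [198.0, 409.0])]
bottle [([0.4532, -0.0716, -0.0032], 0.58, [353.0, 287.0])]
slide_box [([0.6264, 0.2123, -0.0036], 0.94, [154.0, 324.0])]
dishes [([0.5256, -0.4074, -0.0005], 0.86, [423.0, 208.0])]
```

View pics/scene0.png

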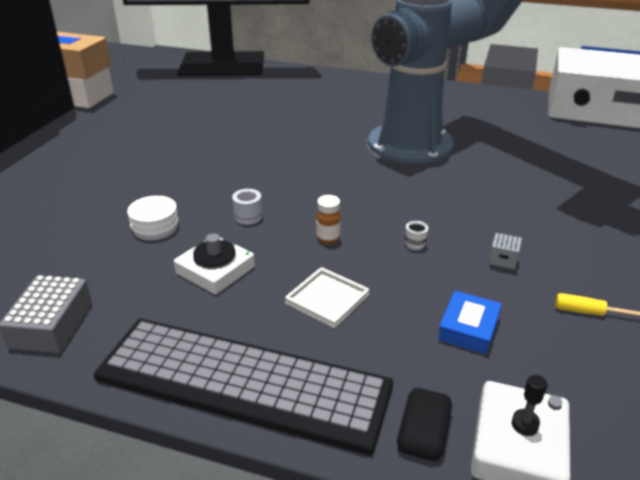

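View pics/side0.png

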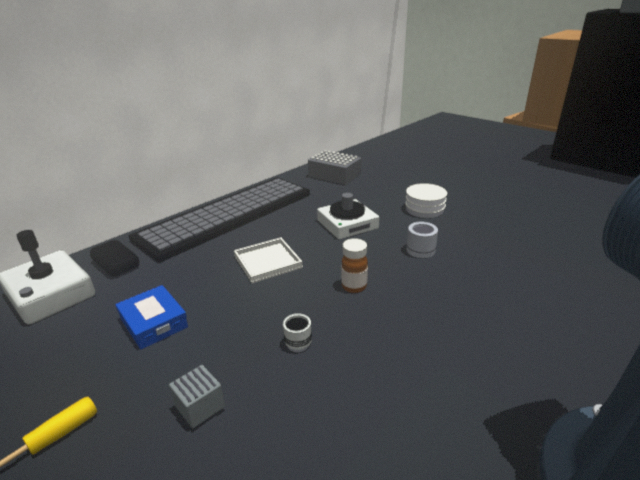

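Everything shows where the networks put it: cap on the light box at (213,254) in the scene picture, tube (248,207), lens (416,236), camera (506,250), tray (328,297). I'll go to the cap first.

Request:
jog_arm(
  commands=[
    [100, 1.8, -3.6, 0, 0],
    [100, 1.8, -3.6, 0, 0],
    [100, 1.8, -3.6, 0, 0],
    [100, 1.8, -3.6, 0, 0],
    [100, 1.8, -3.6, 0, 0],
    [100, 1.8, -3.6, 0, 0],
    [100, 1.8, -3.6, 0, 0],
    [100, 1.8, -3.6, 0, 0],
  ],
  squeeze=40,
)

```text
t: 1.67
tcp_pos: [0.34, 0.3038, 0.2046]
tool_rot: [0.15, 0.989, 0.005, 0.002]
force: [1.2, -0.4, 0.2]
finger_gap: 0.996
```

Request:
jog_arm(
  commands=[
    [100, 1.8, -3.6, 0, 0],
    [100, 1.8, -3.6, 0, 0],
    [100, 1.8, -3.6, 0, 0],
    [100, 1.8, -3.6, 0, 0],
    [100, 1.8, -3.6, 0, 0],
    [100, 1.8, -3.6, 0, 0],
    [100, 1.8, -3.6, 0, 0],
    [100, 1.8, -3.6, 0, 0],
  ],
)

```text
t: 2.33
tcp_pos: [0.4874, 0.0043, 0.2075]
tool_rot: [0.151, 0.989, 0.007, 0.006]
force: [1.2, 1.3, -0.1]
finger_gap: 0.997
```

Request:
jog_arm(
  commands=[
    [100, 1.7, -3.5, 0, 0],
    [100, 1.7, -3.5, 0, 0],
    [100, 1.7, -3.5, 0, 0],
    [100, 1.7, -3.5, 0, 0],
    [100, 1.7, -3.5, 0, 0],
    [100, 1.7, -3.5, 0, 0],
    [100, 1.7, -3.1, 0, 0],
    [100, 0, 0, 0, 0],
  ],
)

```text
t: 3.0
tcp_pos: [0.6139, -0.2602, 0.2087]
tool_rot: [0.155, 0.988, 0.004, 0.01]
force: [-0.0, -0.3, 0.8]
finger_gap: 1.005
```

```bash
cat >> h.py <<'E'
from scipy.spatial.transform import Rotation as R
def wrist():
    s=st(); p=snapshot('wrist'); T=np.eye(4); T[:3,:3]=R.from_quat(s['tool_rot']).as_matrix(); T[:3,3]=s['tcp_pos']
    p=dict(p); p['extrinsics']=T@p['hand_eye']; return p
def look(p,*names):
    for n in names:
        print(n,[(np.round(x['centre'],4).tolist(),round(x['score'],2),proj(p,x['centre']).round().tolist()) for x in models.pinpoint(p,n)[:2]])
E
python3 - <<'E'
from h import *
p=wrist(); save(p,'w1'); look(p,'dust_cap','light_box','tube')
print(p['extrinsics'].round(3))
E
```

```text
t 3.0 tcp [ 0.6139 -0.2602  0.2087] rot [0.1552 0.9878 0.0042 0.0103] F [-0.  -0.3  0.8] gap 1.005
dust_cap [([0.6104, -0.2338, 0.0313], 0.6, [344.0, 198.0])]
light_box []
tube [([0.4336, -0.2503, -0.0011], 0.58, [268.0, 13.0])]
[[ 0.307  0.892  0.332  0.528]
 [ 0.951 -0.292 -0.097 -0.235]
 [ 0.011  0.346 -0.938  0.375]
 [ 0.     0.     0.     1.   ]]
```

View pics/w1.png

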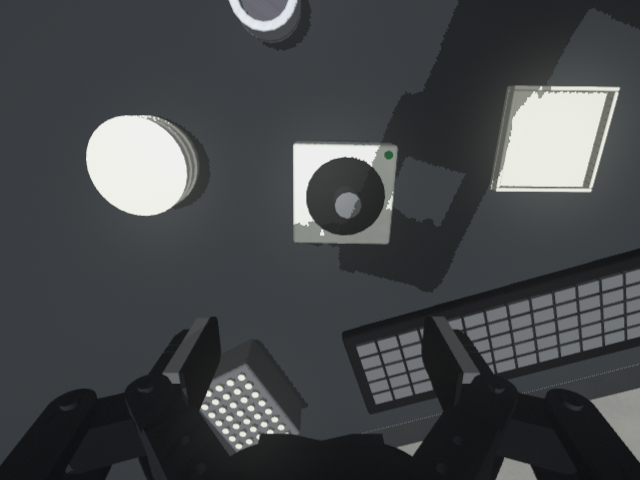

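The wrist view shows the cap disc centred at about (345,196) and the knob top at (348,205). The tray's rim runs (507,86)–(620,88)–(592,192)–(491,190), and the tube is at the top edge.

Run:
```python
from h import *
p=wrist(); print(ray(p,(347.5,205.5),.071), ray(p,(345,196),.041))
g=cv2.cvtColor(p['image'],cv2.COLOR_RGB2GRAY)
for c in [(507.5,86.5),(620,87),(592,192),(491,190)]: print(ray(p,c,.015).round(4))
```

```text
t 3.2 tcp [ 0.6098 -0.2513  0.2082] rot [0.1528 0.9882 0.0072 0.0065] F [-0.7  0.4  0.1] gap 1.004
[ 0.60288988 -0.22286707  0.071     ] [ 0.60099302 -0.22209892  0.041     ]
[ 0.5541 -0.0484  0.015 ]
[0.5866 0.0527 0.015 ]
[0.6808 0.0219 0.015 ]
[ 0.6467 -0.0776  0.015 ]
```

Run:
```python
from h import *
p=wrist(); st(); look(p,'dust_cap','light_box','tray','tube'); save(p,'w2')
g=cv2.cvtColor(p['image'],cv2.COLOR_RGB2GRAY)
c=cv2.HoughCircles(cv2.GaussianBlur(g,(5,5),1),cv2.HOUGH_GRADIENT,1.5,20,param1=120,param2=30,minRadius=30,maxRadius=48)[0][:4]
for x in c: print(x, ray(p,x[:2],.041))
```

```text
t 3.25 tcp [ 0.6098 -0.2508  0.2085] rot [0.1524 0.9883 0.0071 0.0066] F [-0.2 -0.6 -0.1] gap 0.999
t 3.3 tcp [ 0.6099 -0.2506  0.2087] rot [0.1522 0.9883 0.007  0.0068] F [0.4 0.3 0. ] gap 0.999
dust_cap [([0.6088, -0.2344, 0.029], 0.74, [334.0, 205.0])]
light_box [([0.5227, -0.4024, 0.0022], 0.73, [151.0, 169.0])]
tray [([0.6272, -0.0188, 0.0008], 0.93, [538.0, 152.0])]
tube [([0.4332, -0.2502, 0.0012], 0.61, [260.0, 22.0])]
[335.25 203.25  39.3 ] [ 0.60496744 -0.23248878  0.041     ]
[141.75 174.75  47.1 ] [ 0.52473271 -0.39481028  0.041     ]
[254.25   6.75  34.5 ] [ 0.43145985 -0.24792273  0.041     ]
[123.75 165.75  45.45] [ 0.51239713 -0.40659311  0.041     ]
```

Request:
jog_arm(
  commands=[
    [100, -0.3, 1.6, -2, 0],
    [100, 0, 0, -3.5, 0],
    [100, 0, 0, -3.5, 0],
    [100, 0, 0, -3, 0],
    [100, 0, 0, -2, 0],
    [100, 0, 0, 0, 0],
    [100, 0, 0, 0, 0],
  ],
)

```text
t: 4.08
tcp_pos: [0.6101, -0.232, 0.0705]
tool_rot: [0.15, 0.989, 0.004, 0.013]
force: [-0.9, 0.0, 0.5]
finger_gap: 1.002
```

Request:
jog_arm(
  commands=[
    [100, -0.3, -0.2, -1, 0],
    [100, 0, 0, -1, 0],
    [100, 0, 0, -0.2, 0],
    [100, 0, 0, 0, 0],
  ],
)

```text
t: 4.42
tcp_pos: [0.6097, -0.2353, 0.0515]
tool_rot: [0.149, 0.989, 0.002, 0.017]
force: [-0.3, 0.1, -0.9]
finger_gap: 0.998
```

Run:
```python
from h import *
p=wrist(); st(); 
q=snapshot('side'); im=q['image'][140:260,280:440]; cv2.imwrite('pics/s2.png',cv2.cvtColor(np.hstack([cv2.resize(im,(640,480)),]),cv2.COLOR_RGB2BGR))
```

```text
t 4.42 tcp [ 0.6097 -0.2353  0.0515] rot [0.1491 0.9887 0.0025 0.0172] F [-0.3  0.1 -0.9] gap 0.998
t 4.47 tcp [ 0.6099 -0.2354  0.0517] rot [0.1491 0.9887 0.0024 0.0173] F [0.8 0.2 1. ] gap 0.999
```

View pics/s2.png

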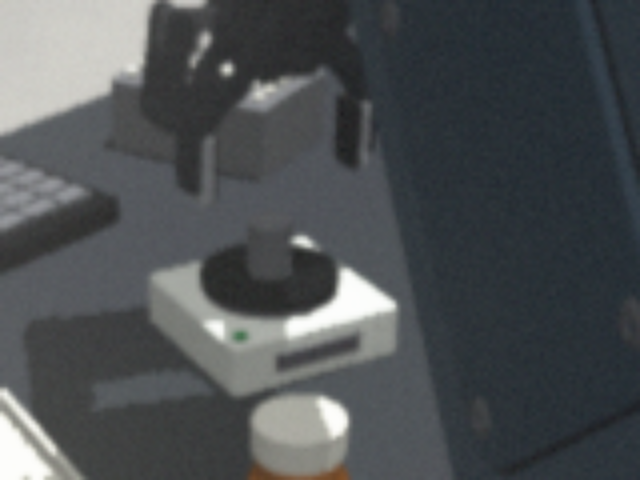

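Run:
```python
from h import *
q=snapshot('side')
for z in (.05,.065,.08): print(z,[((proj(q,(.6098+s*.0425*.295,-.2354+s*.0425*.955,z))-[280,140])*4).round() for s in (1,-1)])
print(((proj(q,(.607,-.2345,.071))-[280,140])*4).round())
```

```text
0.05 [array([200., 270.]), array([335., 233.])]
0.065 [array([200., 244.]), array([336., 207.])]
0.08 [array([199., 217.]), array([337., 182.])]
[272. 217.]
```

Request:
jog_arm(
  commands=[
    [42, 0, 0, 0, 0],
    [42, 0, 0, 0, 0],
    [42, 0, 0, 0, 0],
    [42, 0, 0, 0, 0],
    [42, 0, 0, 0, 0],
    [42, 0, 0, 0, 0],
  ],
)

```text
t: 5.07
tcp_pos: [0.6114, -0.2362, 0.0543]
tool_rot: [0.149, 0.989, 0.002, 0.019]
force: [-0.5, 0.6, -0.0]
finger_gap: 0.423
```

Run:
```python
from h import *
st()
q=snapshot('side'); im=q['image'][140:260,280:440]; cv2.imwrite('pics/s3.png',cv2.cvtColor(cv2.resize(im,(640,480)),cv2.COLOR_RGB2BGR))
```

```text
t 5.07 tcp [ 0.6114 -0.2362  0.0543] rot [0.149  0.9886 0.0015 0.0195] F [-0.5  0.6 -0. ] gap 0.423
```

View pics/s3.png

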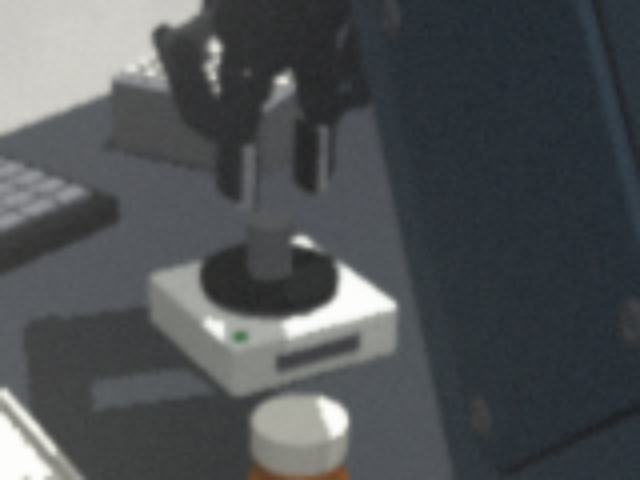

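Request:
jog_arm(
  commands=[
    [42, -0.4, 0.1, -1, 0],
    [42, -0.1, 0, -1.2, 0],
  ],
)

```text
t: 5.28
tcp_pos: [0.6087, -0.2365, 0.0345]
tool_rot: [0.149, 0.989, 0.0, 0.023]
force: [-0.1, 1.3, -0.8]
finger_gap: 0.419
```

Run:
```python
from h import *
for i in range(4): snapshot('side')
st()
q=snapshot('side'); im=q['image'][140:260,280:440]; cv2.imwrite('pics/s4.png',cv2.cvtColor(cv2.resize(im,(640,480)),cv2.COLOR_RGB2BGR))
```

```text
t 5.48 tcp [ 0.6085 -0.2363  0.0336] rot [1.490e-01 9.886e-01 7.000e-04 2.160e-02] F [0.4 0.1 0.2] gap 0.419
```

View pics/s4.png

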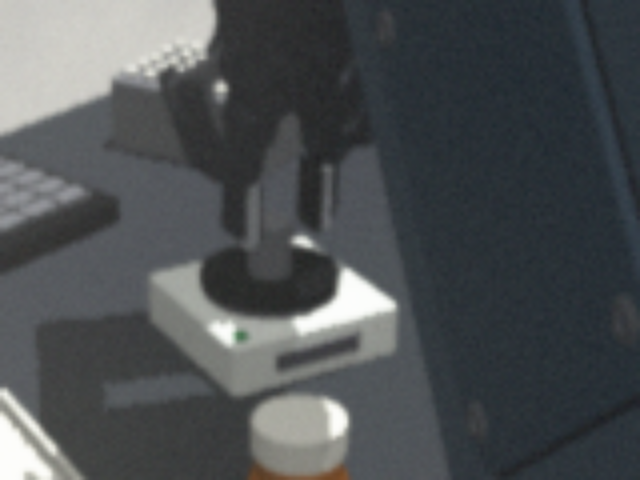

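Request:
jog_arm(
  commands=[
    [42, 0, 0, -0.7, 0],
    [20, 0, 0, 0, 0],
  ],
  squeeze=30,
)

```text
t: 5.7
tcp_pos: [0.6099, -0.2369, 0.0274]
tool_rot: [0.149, 0.989, 0.0, 0.023]
force: [-0.2, 1.2, 0.3]
finger_gap: 0.295
```

Run:
```python
from h import *
for i in range(8): p=wrist()
save(p,'w4')
```

```text
t 5.7 tcp [ 0.6099 -0.2369  0.0274] rot [1.490e-01 9.886e-01 2.000e-04 2.310e-02] F [-0.2  1.2  0.3] gap 0.295
t 5.75 tcp [ 0.6104 -0.2373  0.0281] rot [ 1.489e-01  9.886e-01 -1.000e-04  2.370e-02] F [ 1.1 -0.2 -0.8] gap 0.266
t 5.8 tcp [ 0.6105 -0.2374  0.0283] rot [ 1.489e-01  9.886e-01 -2.000e-04  2.390e-02] F [ 0.2 -0.1 -0.2] gap 0.268
t 5.85 tcp [ 0.6105 -0.2375  0.0284] rot [ 1.489e-01  9.886e-01 -3.000e-04  2.390e-02] F [-0.4 -0.6 -1.1] gap 0.264
t 5.9 tcp [ 0.6105 -0.2375  0.0285] rot [ 1.489e-01  9.886e-01 -3.000e-04  2.390e-02] F [ 0.2 -0.1 -0.2] gap 0.264
t 5.95 tcp [ 0.6104 -0.2374  0.0285] rot [ 1.489e-01  9.886e-01 -3.000e-04  2.390e-02] F [ 0.3  0.  -0.5] gap 0.265
t 6.0 tcp [ 0.6104 -0.2374  0.0285] rot [ 1.489e-01  9.886e-01 -3.000e-04  2.390e-02] F [-0.2  0.4 -1.1] gap 0.267
t 6.05 tcp [ 0.6104 -0.2374  0.0285] rot [ 1.489e-01  9.886e-01 -3.000e-04  2.390e-02] F [ 0.8 -0.5 -0.5] gap 0.259
```

View pics/w4.png

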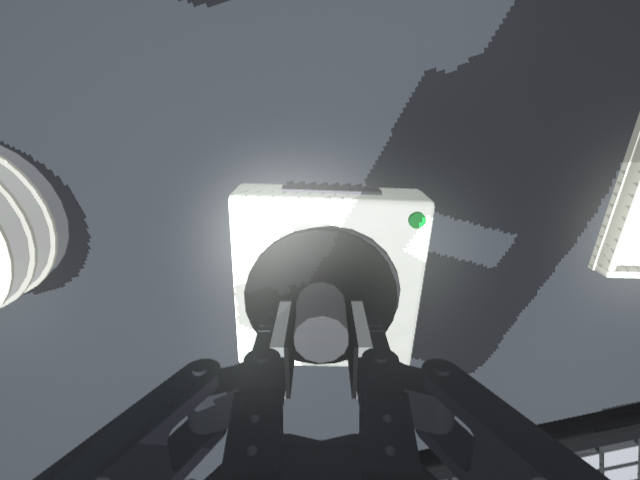

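```bash
cat >> h.py <<'E'
def tilt():
    s=st(); M=R.from_quat(s['tool_rot']).as_matrix(); print('toolz',M[:2,2].round(4),'jaw ang',np.degrees(np.arctan2(M[1,1],M[0,1])).round(1),'q',np.round(s['q'],2)); return s
E
python3 -c "
from h import *
tilt()"
```

```text
t 6.1 tcp [ 0.6104 -0.2374  0.0285] rot [ 1.489e-01  9.886e-01 -3.000e-04  2.390e-02] F [0.1 0.1 0.2] gap 0.266
toolz [ 0.0472 -0.0076] jaw ang 72.9 q [-0.55  0.77  1.52  0.03  0.81 -1.84]
```

Request:
jog_arm(
  commands=[
    [20, 0, 0, 2, 0],
    [20, 0, 0, 3.5, 0],
    [20, 0, 0, 3.5, 0],
  ],
  squeeze=40,
)

```text
t: 6.35
tcp_pos: [0.6036, -0.2337, 0.1116]
tool_rot: [0.149, 0.989, 0.004, 0.014]
force: [0.9, -1.0, -0.6]
finger_gap: 0.262
```

```bash
python3 -c "
from h import *
tilt();snapshot('side');snapshot('side');snapshot('side');tilt()"
```

```text
t 6.35 tcp [ 0.6036 -0.2337  0.1116] rot [0.1492 0.9887 0.0037 0.0144] F [ 0.9 -1.  -0.6] gap 0.262
toolz [0.0295 0.003 ] jaw ang 72.8 q [-0.55  0.65  1.48  0.02  0.99 -1.83]
t 6.5 tcp [ 0.6071 -0.2356  0.1155] rot [0.1491 0.9886 0.0015 0.0197] F [-0.6 -0.5 -0.7] gap 0.261
toolz [ 0.0393 -0.003 ] jaw ang 72.9 q [-0.55  0.65  1.47  0.02  0.98 -1.83]
```

Request:
jog_arm(
  commands=[
    [20, 0.2, 2.7, 0, -0.12],
    [20, 0.2, 2.7, 0, -0.12],
    [20, 0.2, 2.7, 0, -0.12],
    [20, 0.2, 2.7, 0, -0.12],
    [20, 0.2, 2.7, 0, -0.12],
    [20, 0.2, 2.7, 0, -0.12],
    [20, 0.2, 2.7, 0, -0.12],
    [20, 0.2, 2.7, 0, -0.12],
  ],
)

```text
t: 7.17
tcp_pos: [0.6165, -0.0178, 0.1072]
tool_rot: [0.605, 0.796, -0.011, 0.012]
force: [-0.1, -0.4, -0.7]
finger_gap: 0.26
```

```bash
python3 -c "
from h import *
tilt();snapshot('side');snapshot('side');p=snapshot('scene');look(p,'dust_cap','tray');p=snapshot('side');look(p,'dust_cap','tray');tilt()"
```

```text
t 7.17 tcp [ 0.6165 -0.0178  0.1072] rot [ 0.6052  0.7959 -0.0107  0.012 ] F [-0.1 -0.4 -0.7] gap 0.26
toolz [ 0.0061 -0.0315] jaw ang 15.5 q [-0.19  0.63  1.54 -0.04  0.95 -0.44]
dust_cap []
tray [([0.4589, -0.0695, 0.0021], 0.74, [329.0, 238.0]), ([0.626, -0.0199, -0.0006], 0.69, [328.0, 299.0])]
dust_cap [([0.6156, -0.0237, 0.1136], 0.73, [266.0, 209.0])]
tray [([0.6249, -0.0204, 0.0003], 0.68, [267.0, 261.0])]
t 7.57 tcp [ 0.6176 -0.0207  0.1084] rot [ 0.6031  0.7975 -0.0102  0.0132] F [-0.1  0.7 -1.5] gap 0.259
toolz [ 0.0087 -0.0322] jaw ang 15.8 q [-0.2   0.63  1.54 -0.04  0.95 -0.45]
```

Request:
jog_arm(
  commands=[
    [20, 0.6, 0, -2.5, 0],
    [20, 0, 0, -3, 0],
    [20, 0, 0, -2, 0],
    [20, 0, 0, -1, 0],
  ],
)

```text
t: 7.9
tcp_pos: [0.6285, -0.027, 0.0255]
tool_rot: [0.605, 0.796, -0.008, 0.019]
force: [-0.2, 0.4, -0.4]
finger_gap: 0.256
```

```bash
python3 -c "
from h import *
tilt();[snapshot('side') for _ in range(3)];tilt()"
```

```text
t 7.9 tcp [ 0.6285 -0.027   0.0255] rot [ 0.6053  0.7957 -0.0075  0.0192] F [-0.2  0.4 -0.4] gap 0.256
toolz [ 0.0215 -0.0353] jaw ang 15.5 q [-0.2   0.76  1.57 -0.04  0.79 -0.45]
t 8.05 tcp [ 0.6288 -0.0265  0.027 ] rot [ 0.6051  0.7959 -0.0074  0.0194] F [-0.4 -0.2  0. ] gap 0.259
toolz [ 0.022  -0.0353] jaw ang 15.5 q [-0.2   0.76  1.57 -0.04  0.79 -0.44]
```

Request:
jog_arm(
  commands=[
    [20, -0.3, 0.3, -1.2, 0],
    [20, -0.2, 0.3, -0.8, 0],
    [20, 0, 0, -0.4, 0],
  ],
)

```text
t: 8.3
tcp_pos: [0.6281, -0.0223, 0.0073]
tool_rot: [0.606, 0.795, -0.005, 0.024]
force: [0.8, -0.1, -0.3]
finger_gap: 0.256
```

```bash
python3 -c "
from h import *
tilt();[snapshot('side') for _ in range(3)];tilt()
q=snapshot('side'); look(q,'dust_cap'); im=q['image'][200:320,180:340]; cv2.imwrite('pics/s5.png',cv2.cvtColor(cv2.resize(im,(640,480)),cv2.COLOR_RGB2BGR))"
```

```text
t 8.3 tcp [ 0.6281 -0.0223  0.0073] rot [ 0.6057  0.7953 -0.0052  0.024 ] F [ 0.8 -0.1 -0.3] gap 0.256
toolz [ 0.032  -0.0374] jaw ang 15.4 q [-0.2   0.78  1.58 -0.05  0.74 -0.43]
t 8.45 tcp [ 0.6283 -0.0225  0.0074] rot [ 0.6057  0.7953 -0.0052  0.0241] F [-0.4 -0.6 -0.7] gap 0.258
toolz [ 0.0319 -0.0375] jaw ang 15.4 q [-0.2   0.78  1.58 -0.05  0.74 -0.43]
dust_cap [([0.6274, -0.0248, 0.0144], 0.85, [267.0, 254.0])]
```

View pics/s5.png

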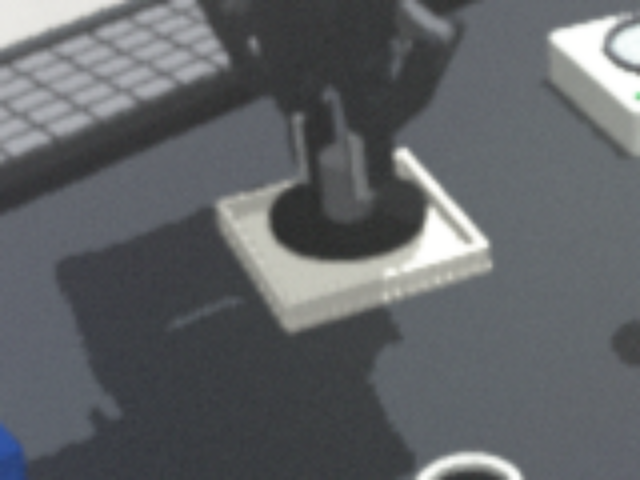

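The cap sits over the tray centre, its disc at about (348,218) in the crop. I'll lower it a little more and release.

Request:
jog_arm(
  commands=[
    [20, 0, 0, -0.5, 0],
    [60, 0, 0, 0, 0],
  ],
)

```text
t: 8.72
tcp_pos: [0.6296, -0.0228, 0.0035]
tool_rot: [0.606, 0.795, -0.005, 0.025]
force: [0.4, 1.6, 0.5]
finger_gap: 0.385
```

```bash
python3 -c "
from h import *
tilt();[snapshot('side') for _ in range(4)];tilt()"
```

```text
t 8.72 tcp [ 0.6296 -0.0228  0.0035] rot [ 0.6057  0.7953 -0.0046  0.0254] F [0.4 1.6 0.5] gap 0.385
toolz [ 0.0349 -0.0381] jaw ang 15.4 q [-0.2   0.79  1.58 -0.05  0.73 -0.43]
t 8.92 tcp [ 0.63   -0.0229  0.004 ] rot [ 0.6057  0.7953 -0.0044  0.0258] F [ 0.2  0.  -0.1] gap 0.6
toolz [ 0.0358 -0.0383] jaw ang 15.5 q [-0.2   0.79  1.58 -0.05  0.73 -0.43]
```

Request:
jog_arm(
  commands=[
    [70, 0, 0, 2, 0],
    [100, 0, 0, 3.5, 0],
    [100, 0, 0, 3.5, -0.12],
    [100, -1.7, -2.6, 2, -0.12],
    [100, -1.7, -2.6, 2, -0.12],
    [100, -1.7, -2.6, 1, -0.12],
    [100, -1.7, -2.6, 0, -0.12],
    [100, -1.7, -2.6, 0, -0.12],
  ],
)

```text
t: 9.58
tcp_pos: [0.5442, -0.1519, 0.1504]
tool_rot: [0.853, 0.522, -0.009, 0.023]
force: [-0.1, -0.0, 0.4]
finger_gap: 1.0
```

```bash
python3 -c "
from h import *
tilt()
p=snapshot('side');look(p,'dust_cap','tray','light_box');p=snapshot('scene');look(p,'dust_cap','light_box','tube');tilt()"
```

```text
t 9.58 tcp [ 0.5442 -0.1519  0.1504] rot [ 0.8526  0.5219 -0.0088  0.0234] F [-0.1 -0.   0.4] gap 1.0
toolz [ 0.0093 -0.0491] jaw ang -27.0 q [-0.45  0.51  1.66 -0.05  0.95  0.05]
dust_cap []
tray [([0.6242, -0.0207, 0.0012], 0.73, [268.0, 261.0])]
light_box [([0.6127, -0.2372, -0.0024], 0.83, [347.0, 223.0])]
dust_cap [([0.6308, -0.0244, 0.0039], 0.56, [324.0, 298.0])]
light_box [([0.6143, -0.2334, -0.0009], 0.93, [215.0, 271.0])]
tube [([0.4339, -0.2482, -0.0012], 0.92, [247.0, 217.0])]
t 9.98 tcp [ 0.5447 -0.1497  0.1486] rot [ 0.8507  0.5251 -0.0096  0.0219] F [0.3 0.4 0.1] gap 0.999
toolz [ 0.0068 -0.0474] jaw ang -26.6 q [-0.44  0.51  1.66 -0.05  0.95  0.05]
```

Request:
jog_arm(
  commands=[
    [100, -1.4, -1.2, 0, -0.12],
    [100, -1.4, -1.2, 0, -0.12],
    [100, -1.4, -1.2, 0, -0.12],
    [100, -1.4, -1.2, 0, -0.12],
    [100, -1.4, -1.2, 0, -0.12],
    [100, -1.4, -1.2, 0, -0.12],
    [100, -1.4, -1.2, 0, -0.12],
    [100, -1.2, -1.2, 0, -0.12],
  ],
)

```text
t: 10.65
tcp_pos: [0.4375, -0.2384, 0.1464]
tool_rot: [0.998, 0.064, -0.018, 0.015]
force: [-0.6, 0.3, -0.0]
finger_gap: 1.001
```

```bash
python3 -c "
from h import *
[snapshot('side') for _ in range(3)];tilt();p=wrist();look(p,'tube','light_box','dust_cap','dishes');save(p,'w6')"
```

```text
t 10.8 tcp [ 0.438  -0.2389  0.1465] rot [ 0.9975  0.0662 -0.0181  0.0148] F [ 0.6  0.5 -1. ] gap 0.999
toolz [-0.0341 -0.0318] jaw ang -82.4 q [-0.69  0.45  1.79 -0.06  0.91  0.78]
t 10.8 tcp [ 0.438  -0.2389  0.1465] rot [ 0.9975  0.0662 -0.0181  0.0148] F [ 0.6  0.5 -1. ] gap 0.999
tube [([0.43, -0.2481, 0.002], 0.67, [326.0, 222.0])]
light_box []
dust_cap []
dishes [([0.526, -0.4063, -0.0018], 0.77, [524.0, 136.0])]
```

View pics/w6.png

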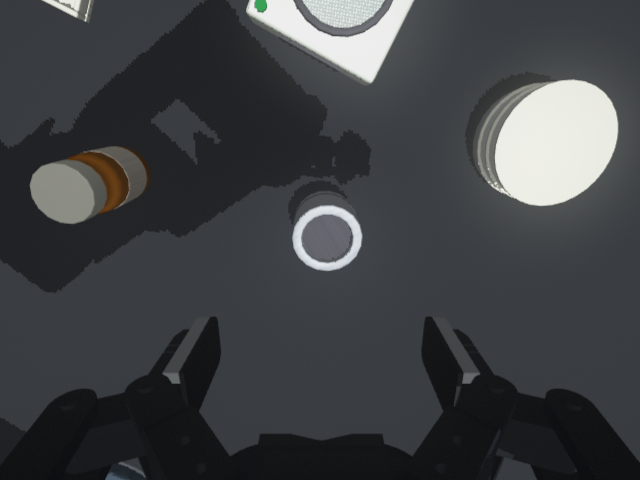

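```bash
python3 -c "
from h import *
p=wrist(); print(ray(p,(327,238),.05).round(4),ray(p,(327,237),.05).round(4)); K=p['intrinsics'];print(K[0],K[1])
d=K[0,0]*.085/207
for u in (217,424): print((p['hand_eye']@np.r_[np.linalg.inv(K)@[u,318,1]*d,1]).round(4))
d=K[0,0]*.024/60
for u in (289,352): print((p['hand_eye']@np.r_[np.linalg.inv(K)@[u,302,1]*d,1]).round(4))
print(ray(p,(344,8),.036).round(4))
"
```

```text
t 11.05 tcp [ 0.4385 -0.2382  0.1467] rot [ 0.9975  0.0667 -0.018   0.0149] F [ 0.7  0.2 -0.1] gap 0.997
[ 0.4325 -0.2463  0.05  ] [ 0.4333 -0.2461  0.05  ]
[357.79059763   0.         320.70815086] [  0.         357.79059763 245.01222632]
[ 0.0068 -0.043  -0.0396  1.    ]
[ 0.0068  0.042  -0.0396  1.    ]
[ 0.0148 -0.0131 -0.0408  1.    ]
[ 0.0148  0.0121 -0.0408  1.    ]
[ 0.5886 -0.2362  0.036 ]
```

Request:
jog_arm(
  commands=[
    [100, -0.1, -0.1, 0, -0.12],
    [100, -0.1, -0.1, 0, -0.12],
    [100, -0.1, -0.1, 0, -0.12],
    [100, -0.1, -0.1, 0, -0.12],
    [100, -0.1, -0.1, 0, -0.12],
    [100, -0.1, -0.1, 0, -0.12],
    [100, -0.1, -0.1, 0, -0.12],
    [100, -0.1, -0.1, 0, -0.12],
  ],
)

```text
t: 11.77
tcp_pos: [0.4335, -0.2422, 0.1466]
tool_rot: [0.909, -0.415, -0.022, 0.004]
force: [-0.3, 0.7, 0.6]
finger_gap: 1.003
```

Request:
jog_arm(
  commands=[
    [100, 0, 0, -1, -0.12],
    [100, 0, 0, -2, -0.12],
    [100, 0, 0, -2, 0],
    [100, 0, 0, -2, 0],
  ],
)

```text
t: 12.1
tcp_pos: [0.4388, -0.2443, 0.0791]
tool_rot: [0.85, -0.526, -0.016, 0.003]
force: [1.0, -0.7, 0.4]
finger_gap: 0.998
```

```bash
python3 -c "
from h import *
[snapshot('side') for _ in range(3)];tilt();p=wrist();look(p,'tube');save(p,'w7')"
```

```text
t 12.25 tcp [ 0.4373 -0.2431  0.0784] rot [ 0.8501 -0.5262 -0.0185  0.0025] F [-0.9 -0.  -0.1] gap 1.003
toolz [-0.0341  0.0152] jaw ang -153.5 q [-0.72  0.57  1.82 -0.02  0.78  1.97]
t 12.25 tcp [ 0.4373 -0.2431  0.0784] rot [ 0.8501 -0.5262 -0.0185  0.0025] F [-0.9 -0.  -0.1] gap 1.003
tube [([0.433, -0.2488, 0.0019], 0.68, [325.0, 236.0])]
```

View pics/w7.png

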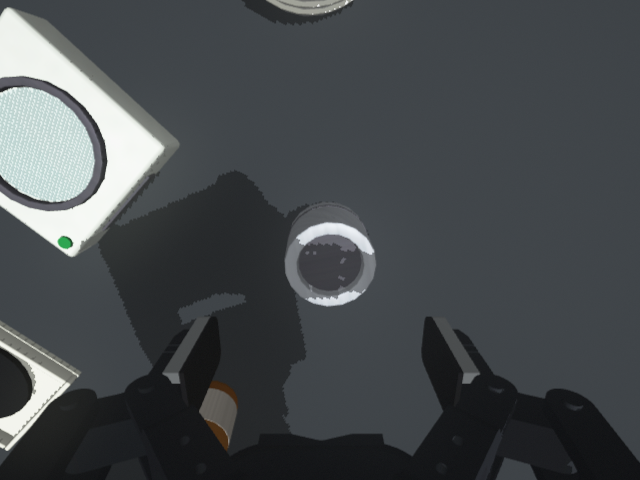

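The tube rim is centred at (330,264), just right of the jaw mid-line (320). The port collar is in view at the left.

```bash
python3 -c "
from h import *
p=wrist();c=ray(p,(330,264),.05);print(c.round(4));M=R.from_quat(manip.sense()['tool_rot']).as_matrix();print('in tool', (M.T@(c-manip.sense()['tcp_pos'])).round(4))"
```

```text
t 12.35 tcp [ 0.4385 -0.2442  0.08  ] rot [ 0.8501 -0.5264 -0.0164  0.0029] F [-0.1 -0.2  0.2] gap 1.001
[ 0.4327 -0.2496  0.05  ]
in tool [0.0027 0.0069 0.0304]
```

Request:
jog_arm(
  commands=[
    [100, -0.5, -0.5, -2.2, 0],
    [100, -0.2, 0, -2, 0],
    [100, -0.2, 0, -1.5, 0],
  ],
)

```text
t: 12.65
tcp_pos: [0.4356, -0.254, 0.029]
tool_rot: [0.851, -0.526, -0.006, 0.005]
force: [-0.6, -0.7, 0.2]
finger_gap: 1.0
```

```bash
python3 -c "
from h import *
[snapshot('side') for _ in range(4)];tilt()"
```

```text
t 12.85 tcp [ 0.4351 -0.2535  0.0292] rot [ 0.8507 -0.5256 -0.0075  0.0045] F [ 1.6 -0.2 -0.6] gap 1.0
toolz [-0.0175  0.0003] jaw ang -153.4 q [-0.74  0.66  1.86 -0.02  0.63  1.95]
```

Request:
jog_arm(
  commands=[
    [100, -0.3, 0.4, -1.5, 0],
    [100, -0.1, 0.2, -1.2, 0],
    [100, 0, 0, -0.4, 0],
  ],
)

```text
t: 13.1
tcp_pos: [0.4353, -0.2507, 0.0029]
tool_rot: [0.851, -0.525, -0.001, 0.006]
force: [-0.3, 0.1, -0.6]
finger_gap: 0.997
```

```bash
python3 -c "
from h import *
[snapshot('side') for _ in range(4)];tilt();p=wrist();save(p,'w8')"
```

```text
t 13.3 tcp [ 0.4356 -0.2512  0.0033] rot [ 8.508e-01 -5.254e-01 -8.000e-04  5.700e-03] F [ 0.1 -0.4 -0.3] gap 0.999
toolz [-0.0075 -0.0089] jaw ang -153.4 q [-0.74  0.71  1.88 -0.02  0.55  1.96]
t 13.3 tcp [ 0.4356 -0.2512  0.0033] rot [ 8.508e-01 -5.254e-01 -8.000e-04  5.700e-03] F [ 0.1 -0.4 -0.3] gap 0.999
```

View pics/w8.png

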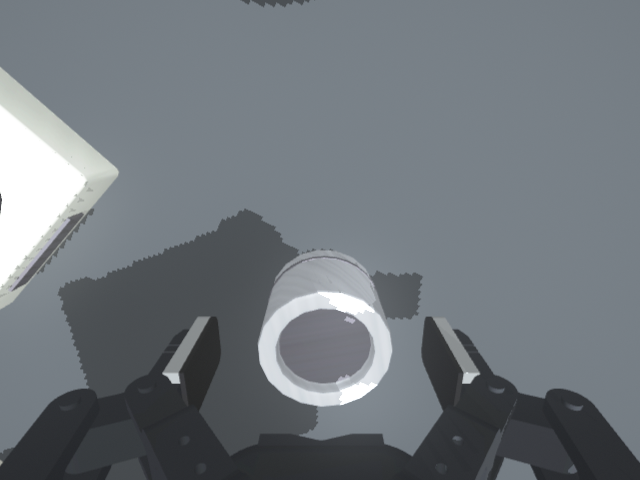

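The tube stands centred between the pads, rim at (325,347). I'll close on it and lift.

Request:
jog_arm(
  commands=[
    [50, 0, 0, 0, 0],
  ],
  squeeze=40,
)

```text
t: 13.43
tcp_pos: [0.436, -0.2516, 0.004]
tool_rot: [0.851, -0.525, -0.0, 0.006]
force: [0.1, 1.3, 0.0]
finger_gap: 0.882
```

```bash
python3 -c "
from h import *
[snapshot('side') for _ in range(6)];tilt();p=wrist();c=ray(p,(325,347),.05);print(c.round(4))
p=snapshot('side');look(p,'tube','light_box');p=snapshot('scene');look(p,'tube','light_box')"
```

```text
t 13.73 tcp [ 0.4359 -0.2515  0.0042] rot [ 8.509e-01 -5.253e-01 -3.000e-04  5.900e-03] F [-1.6  0.3  6.9] gap 0.638
toolz [-0.0067 -0.0098] jaw ang -153.4 q [-0.74  0.71  1.88 -0.02  0.55  1.96]
t 13.73 tcp [ 0.4359 -0.2515  0.0042] rot [ 8.509e-01 -5.253e-01 -3.000e-04  5.900e-03] F [-1.6  0.3  6.9] gap 0.638
[ 0.4325 -0.2505  0.05  ]
tube []
light_box [([0.6155, -0.2369, -0.002], 0.98, [346.0, 223.0]), ([0.6252, 0.2159, -0.0009], 0.44, [152.0, 324.0])]
tube [([0.4343, -0.2461, 0.0004], 0.59, [248.0, 217.0])]
light_box []
```

Request:
jog_arm(
  commands=[
    [50, 0, 0, 1.5, 0],
    [50, 0, 0, 3.5, 0],
    [50, 0, 0, 3.5, 0],
    [50, 0, 0, 2, 0],
  ],
)

```text
t: 14.42
tcp_pos: [0.4317, -0.2482, 0.108]
tool_rot: [0.851, -0.526, -0.007, 0.005]
force: [0.2, 0.6, -1.7]
finger_gap: 0.639
```

```bash
python3 -c "
from h import *
[snapshot('side') for _ in range(3)];tilt();p=snapshot('side');look(p,'tube');p=snapshot('scene');look(p,'tube')"
```

```text
t 14.57 tcp [ 0.4321 -0.2486  0.107 ] rot [ 0.8508 -0.5255 -0.0065  0.0048] F [ 0.  -0.2 -2.4] gap 0.637
toolz [-0.016  -0.0013] jaw ang -153.4 q [-0.74  0.51  1.83 -0.02  0.81  1.95]
tube [([0.6117, -0.2401, -0.0009], 0.41, [348.0, 223.0])]
tube [([0.4275, -0.2404, 0.0987], 0.58, [249.0, 172.0])]
```

Request:
jog_arm(
  commands=[
    [50, 2.4, 1.6, 0.3, 0],
    [50, 2.4, 1.6, 0.3, 0],
    [50, 2.4, 1.6, 0.3, 0],
    [50, 2.4, 1.6, 0.3, 0],
    [50, 2.3, 1.5, 0.3, 0],
    [50, 2.3, 1.5, 0, 0],
  ],
)

```text
t: 15.27
tcp_pos: [0.5669, -0.1488, 0.1091]
tool_rot: [0.848, -0.53, -0.023, 0.005]
force: [0.3, -0.6, -1.0]
finger_gap: 0.636
```

```bash
python3 -c "
from h import *
[snapshot('side') for _ in range(5)];tilt();p=wrist();look(p,'tube','light_box');save(p,'w9')"
```

```text
t 15.52 tcp [ 0.565  -0.1495  0.1089] rot [ 0.8479 -0.5296 -0.0234  0.005 ] F [-0.1 -0.1 -1.8] gap 0.638
toolz [-0.045   0.0164] jaw ang -153.9 q [-0.45  0.61  1.58 -0.01  0.99  2.24]
t 15.52 tcp [ 0.565  -0.1495  0.1089] rot [ 0.8479 -0.5296 -0.0234  0.005 ] F [-0.1 -0.1 -1.8] gap 0.638
tube [([0.5633, -0.1463, 0.1054], 0.66, [318.0, 294.0])]
light_box [([0.6091, -0.2333, 0.0], 0.96, [309.0, 99.0]), ([0.563, -0.146, 0.1069], 0.41, [319.0, 296.0])]
```

View pics/w9.png

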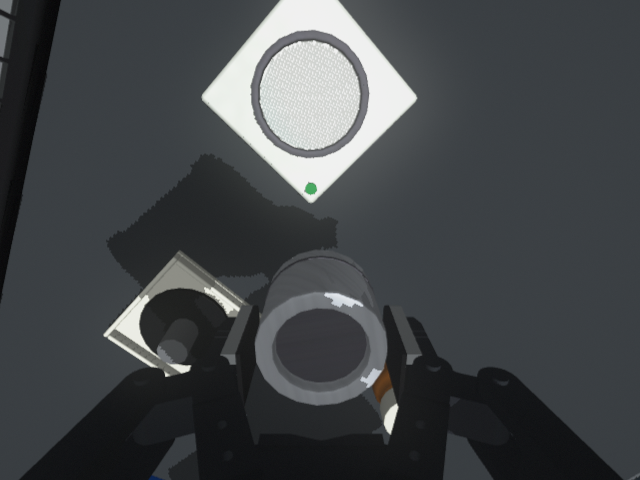

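Tube rim is at (321,348), and the open port collar centres at about (310,94). I'll measure both more precisely.

```bash
cat >> h.py <<'E'
def collar(p,roi,lo=110):
    x0,y0,x1,y1=roi; g=cv2.cvtColor(p['image'],cv2.COLOR_RGB2GRAY)[y0:y1,x0:x1]
    cs,h=cv2.findContours((g<lo).astype(np.uint8),cv2.RETR_CCOMP,cv2.CHAIN_APPROX_NONE); out=[]
    for c in cs:
        if len(c)>100:
            e=cv2.fitEllipse(c); uv=np.array(e[0])+[x0,y0]; out.append(uv); print('ell',uv.round(1),np.round(e[1],1),'at .036',ray(p,uv,.036).round(4))
    return out
E
python3 -c "
from h import *
p=wrist()
collar(p,(248,20,372,165))
s=manip.sense();M=R.from_quat(s['tool_rot']).as_matrix()
c=ray(p,(321,348),s['tcp_pos'][2]+.046);print(c.round(4),(M.T@(c-s['tcp_pos'])).round(4)); b=c-M[:,2]*-.05; print('tube bottom',b.round(4))
g=cv2.cvtColor(p['image'],cv2.COLOR_RGB2GRAY); print(g[94,240:385:4],g[340:356:4,240:400:8])
"
```

```text
t 15.67 tcp [ 0.5651 -0.1505  0.1099] rot [ 0.8474 -0.5304 -0.0225  0.0047] F [-0.  -0.2 -2.3] gap 0.636
ell [309.2  96. ] [103.6 112.4] at .036 [ 0.6101 -0.2354  0.036 ]
ell [309.   96.6] [101.6 110.1] at .036 [ 0.6101 -0.235   0.036 ]
ell [310.1  95.2] [115.6 124.2] at .036 [ 0.6098 -0.236   0.036 ]
[ 0.5649 -0.1498  0.1562] [-0.0024  0.0015 -0.0459]
tube bottom [ 0.5628 -0.149   0.1063]
[238 238 239 102 116 231 236 226 220 216 226 211 217 237 226 220 217 213
 213 213 237 227 221 218 213 213 212 237 227 220  87 118 216 241 241 241
 240] [[ 43  28 110 115 112  54  55  55  54  54  55  56  56  56  57  56  79 115
  112  30]
 [ 28  26 116 115  87  54  52  54  54  55  55  55  55  56  56  56  78 114
  113  29]
 [ 26  28 116 115  85  54  55  55  54  55  54  55  56  56  56  56  77 113
  115  28]
 [ 25  26 110 116  91  54  54  54  55  55  55  55  56  56  56  56  78 113
  114  29]]
```

Request:
jog_arm(
  commands=[
    [50, 1.5, -2.9, 0, 0],
    [50, 1.5, -2.9, 0, 0],
    [50, 1.5, -2.7, 0, 0],
    [50, 0, 0, -1.5, 0],
    [50, 0, 0, -1.5, 0],
    [50, 0, 0, -1, 0],
  ],
)

```text
t: 16.22
tcp_pos: [0.609, -0.2442, 0.0727]
tool_rot: [0.846, -0.533, -0.02, 0.005]
force: [-0.9, -0.1, -2.4]
finger_gap: 0.637
```

```bash
python3 -c "
from h import *
[snapshot('side') for _ in range(5)];tilt();p=snapshot('scene');look(p,'tube','light_box');p=snapshot('side');look(p,'tube','light_box')"
```

```text
t 16.47 tcp [ 0.609  -0.2419  0.0738] rot [ 0.8464 -0.5322 -0.0204  0.0047] F [ 0.4  0.5 -1.5] gap 0.639
toolz [-0.0396  0.0138] jaw ang -154.3 q [-0.54  0.74  1.42 -0.01  1.03  2.16]
tube [([0.6056, -0.2346, 0.0705], 0.57, [213.0, 235.0]), ([0.611, -0.234, 0.0002], 0.24, [215.0, 269.0])]
light_box [([0.6127, -0.2351, 0.0009], 0.61, [214.0, 269.0])]
tube [([0.6067, -0.2376, 0.0699], 0.56, [349.0, 194.0])]
light_box [([0.6125, -0.2369, -0.0036], 0.89, [347.0, 224.0])]
```

Request:
jog_arm(
  commands=[
    [50, 0.3, 0.1, -1, 0],
    [50, 0.2, 0.1, -1, 0],
    [50, 0, 0, -0.3, 0],
  ],
)

```text
t: 17.02
tcp_pos: [0.6162, -0.2401, 0.051]
tool_rot: [0.847, -0.532, -0.018, 0.005]
force: [-1.1, -0.1, -1.9]
finger_gap: 0.637
```

```bash
cat >> h.py <<'E'
def two(n,a,b):
    ims=[]
    for cam,(u,v) in (('scene',a),('side',b)):
        q=snapshot(cam); ims.append(cv2.resize(q['image'][v-32:v+32,u-40:u+40],(400,320),interpolation=cv2.INTER_CUBIC)); print(cam,'crop origin',u-40,v-32,'x5')
    cv2.imwrite(f'pics/{n}.png',cv2.cvtColor(np.hstack(ims),cv2.COLOR_RGB2BGR))
E
python3 -c "
from h import *
[snapshot('side') for _ in range(3)];tilt();two('t1',(213,255),(348,210))
p=snapshot('scene');look(p,'tube','light_box');p=snapshot('side');look(p,'tube','light_box')"
```

```text
t 17.17 tcp [ 0.616  -0.2404  0.0518] rot [ 0.8466 -0.5319 -0.018   0.0048] F [ 0.  -0.2 -0.9] gap 0.633
toolz [-0.0356  0.011 ] jaw ang -154.3 q [-0.54  0.77  1.41 -0.01  0.99  2.16]
scene crop origin 173 223 x5
side crop origin 308 178 x5
tube [([0.6144, -0.2371, 0.0486], 0.73, [210.0, 248.0])]
light_box [([0.6118, -0.2349, 0.0002], 0.7, [215.0, 269.0])]
tube [([0.6109, -0.2379, 0.0506], 0.81, [348.0, 202.0])]
light_box [([0.6118, -0.2375, -0.0025], 0.91, [347.0, 224.0])]
```

View pics/t1.png

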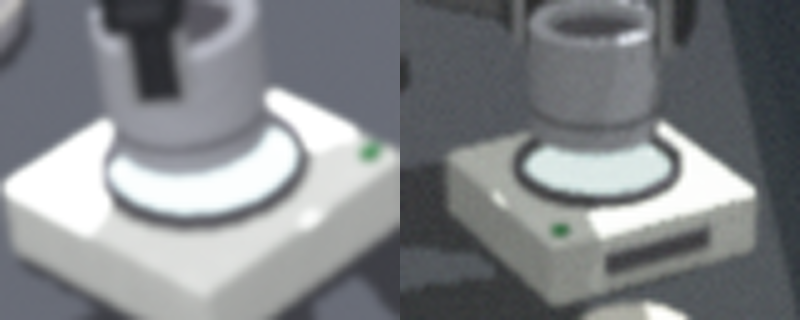

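```bash
cat > sol.py <<'E'
from h import *
from scipy.optimize import least_squares
ps=[snapshot('scene'),snapshot('side')]
def sol(u,z,v=None):  # u: column in scene, side
    f=lambda x:[proj(p,(x[0],x[1],z))[0]-uu for p,uu in zip(ps,u)]
    return least_squares(f,[.6,-.23]).x.round(4)
E
python3 -c "
from sol import *
print('port',sol((173+41,308+39.7),.036),'tube',sol((173+36.7,308+38.8),.055))
print([proj(p,(.612,-.236,.036)) for p in ps])
tilt()"
```

```text
port [ 0.6076 -0.2345] tube [ 0.6133 -0.238 ]
[array([212.12813417, 252.89398417]), array([346.62582316, 208.16572838])]
t 17.67 tcp [ 0.6165 -0.241   0.0531] rot [ 0.8465 -0.5321 -0.0168  0.0048] F [-0.3  0.3 -1.8] gap 0.635
toolz [-0.0336  0.0098] jaw ang -154.3 q [-0.54  0.77  1.41 -0.01  0.99  2.16]
```

Request:
jog_arm(
  commands=[
    [50, -0.5, 0.3, -0.4, 0],
    [50, -0.1, 0, -0.3, 0],
  ],
)

```text
t: 17.83
tcp_pos: [0.6108, -0.2381, 0.0466]
tool_rot: [0.847, -0.532, -0.016, 0.005]
force: [-0.5, 0.5, -1.0]
finger_gap: 0.634
```

```bash
python3 -c "
from h import *
[snapshot('side') for _ in range(4)];tilt()"
```

```text
t 18.03 tcp [ 0.6121 -0.239   0.0469] rot [ 0.8465 -0.5322 -0.0148  0.0047] F [ 0.7 -0.6 -1.1] gap 0.637
toolz [-0.0301  0.0078] jaw ang -154.3 q [-0.54  0.77  1.43 -0.01  0.97  2.16]
```

Request:
jog_arm(
  commands=[
    [50, -0.1, 0.2, -0.6, 0],
    [50, -0.1, 0.1, -0.5, 0],
  ],
)

```text
t: 18.2
tcp_pos: [0.6114, -0.2368, 0.0365]
tool_rot: [0.846, -0.532, -0.013, 0.005]
force: [0.0, 0.2, -1.6]
finger_gap: 0.639
```

```bash
python3 -c "
from h import *
[snapshot('side') for _ in range(4)];tilt()"
```

```text
t 18.4 tcp [ 0.6113 -0.2369  0.0365] rot [ 0.8464 -0.5323 -0.0133  0.0047] F [ 0.1 -0.1 -1.7] gap 0.64
toolz [-0.0275  0.0061] jaw ang -154.3 q [-0.54  0.78  1.44 -0.01  0.94  2.16]
```

Request:
jog_arm(
  commands=[
    [50, 0, 0, -0.3, 0],
  ],
)

```text
t: 18.48
tcp_pos: [0.6117, -0.237, 0.0343]
tool_rot: [0.846, -0.532, -0.013, 0.005]
force: [-5.9, 6.9, 26.7]
finger_gap: 0.636
```

```bash
python3 -c "
from h import *
[snapshot('side') for _ in range(3)];tilt()"
```

```text
t 18.63 tcp [ 0.6118 -0.237   0.0346] rot [ 0.8464 -0.5323 -0.0126  0.0046] F [-1.4  1.1  4.2] gap 0.634
toolz [-0.0263  0.0057] jaw ang -154.3 q [-0.54  0.79  1.45 -0.01  0.94  2.16]
```

Request:
jog_arm(
  commands=[
    [90, 0, 0, 0, 0],
  ],
)

```text
t: 18.72
tcp_pos: [0.6121, -0.2372, 0.035]
tool_rot: [0.846, -0.532, -0.012, 0.005]
force: [0.9, -0.0, -0.3]
finger_gap: 0.761
```

```bash
python3 -c "
from h import *
[snapshot('side') for _ in range(5)];tilt();print(snapshot('side')['intrinsics'][0])"
```

```text
t 18.97 tcp [ 0.6119 -0.2371  0.0345] rot [ 0.8464 -0.5323 -0.0126  0.0046] F [-0.5  0.1 -0.1] gap 0.897
toolz [-0.0262  0.0056] jaw ang -154.3 q [-0.54  0.79  1.45 -0.01  0.93  2.16]
[433.35454502   0.         323.24603338]
```

Request:
jog_arm(
  commands=[
    [100, 0, 0, 2, 0],
    [100, 0, 0, 3.5, 0],
    [100, 0, 0, 3.5, 0],
    [100, 0, 0, 2, 0],
  ],
)

```text
t: 19.35
tcp_pos: [0.6059, -0.2341, 0.1396]
tool_rot: [0.846, -0.532, -0.022, 0.005]
force: [1.0, -0.3, -0.3]
finger_gap: 1.002
```

```bash
python3 -c "
from h import *
[snapshot('side') for _ in range(3)];tilt();p=snapshot('scene');look(p,'tube','light_box','relay_lens','camera');p=snapshot('side');look(p,'tube','light_box','relay_lens','camera');p=wrist();look(p,'tube','light_box');save(p,'w10')"
```

```text
t 19.5 tcp [ 0.6062 -0.2342  0.1388] rot [ 0.8462 -0.5324 -0.021   0.0049] F [ 0.6  0.6 -0.8] gap 1.003
toolz [-0.0408  0.0142] jaw ang -154.3 q [-0.54  0.65  1.39 -0.01  1.14  2.16]
tube [([0.6125, -0.2314, 0.0286], 0.65, [215.0, 257.0])]
light_box [([0.6106, -0.2313, 0.0002], 0.98, [217.0, 269.0])]
relay_lens [([0.427, 0.0895, 0.003], 0.56, [414.0, 243.0])]
camera [([0.4317, 0.2527, 0.0009], 0.86, [503.0, 262.0])]
tube [([0.6089, -0.2332, 0.0299], 0.84, [347.0, 212.0])]
light_box [([0.6105, -0.2359, -0.0065], 0.66, [347.0, 226.0])]
relay_lens [([0.4231, 0.0922, 0.0029], 0.74, [297.0, 342.0])]
camera [([0.4302, 0.252, 0.0002], 0.8, [200.0, 409.0])]
t 20.0 tcp [ 0.6047 -0.2333  0.136 ] rot [ 0.8462 -0.5324 -0.0239  0.0049] F [ 0.5 -0.4 -0.5] gap 1.001
tube [([0.6111, -0.233, 0.0333], 0.75, [307.0, 226.0])]
light_box []
```

Request:
jog_arm(
  commands=[
    [100, -1.8, 3.2, 0, 0.065],
    [100, -1.8, 3.2, 0, 0.065],
    [100, -1.8, 3.2, 0, 0.065],
    [100, -1.8, 3.2, 0, 0.065],
    [100, -1.8, 3.2, 0, 0.065],
    [100, -1.8, 3.2, 0, 0.065],
    [100, -1.8, 3.2, 0, 0.065],
    [100, -1.8, 3.2, 0, 0.065],
  ],
)

```text
t: 20.82
tcp_pos: [0.4616, 0.021, 0.1377]
tool_rot: [0.956, -0.292, -0.013, 0.01]
force: [0.6, 0.6, -0.6]
finger_gap: 0.999
```

```bash
python3 -c "
from h import *
[snapshot('side') for _ in range(4)];tilt();p=wrist();look(p,'relay_lens');save(p,'w11')
g=cv2.cvtColor(p['image'],cv2.COLOR_RGB2GRAY)
c=cv2.HoughCircles(cv2.GaussianBlur(g,(5,5),1),cv2.HOUGH_GRADIENT,1.5,20,param1=120,param2=30,minRadius=15,maxRadius=45)
for x in (c[0][:4] if c is not None else []): print(x, ray(p,x[:2],.041))"
```

```text
t 21.02 tcp [0.4626 0.0205 0.1379] rot [ 0.9563 -0.2919 -0.0126  0.0097] F [0.6 0.3 0.4] gap 0.999
toolz [-0.0297 -0.0111] jaw ang -123.9 q [-0.19  0.43  1.87 -0.02  0.87  1.99]
t 21.02 tcp [0.4626 0.0205 0.1379] rot [ 0.9563 -0.2919 -0.0126  0.0097] F [0.6 0.3 0.4] gap 0.999
relay_lens [([0.4236, 0.0881, 0.0004], 0.97, [280.0, 289.0])]
[275.25 308.25  24.9 ] [0.42659491 0.08667983 0.041     ]
[444.75 183.75  33.6 ] [ 0.43970104 -0.07974975  0.041     ]
[419.25 171.75  30.75] [ 0.45832182 -0.06815087  0.041     ]
[138.75     399.75      42.449997] [0.42097552 0.24638781 0.041     ]
```

Request:
jog_arm(
  commands=[
    [100, -1.6, 3.0, 0, 0],
    [100, -1.6, 3.0, -1, 0],
    [100, -0.5, 0.9, -2.5, 0],
    [100, 0, 0, -3, 0],
    [100, 0, 0, -2.5, 0],
  ],
)

```text
t: 21.53
tcp_pos: [0.4423, 0.0827, 0.0508]
tool_rot: [0.954, -0.3, 0.002, 0.007]
force: [-1.2, 0.2, 0.8]
finger_gap: 0.997
```

```bash
python3 -c "
from h import *
[snapshot('side') for _ in range(4)];tilt();p=wrist();look(p,'relay_lens');save(p,'w12')
g=cv2.cvtColor(p['image'],cv2.COLOR_RGB2GRAY)
c=cv2.HoughCircles(cv2.GaussianBlur(g,(5,5),1),cv2.HOUGH_GRADIENT,1.5,20,param1=120,param2=30,minRadius=20,maxRadius=60)
for x in (c[0][:4] if c is not None else []): print(x, ray(p,x[:2],.041))"
```

```text
t 21.73 tcp [0.4415 0.0823 0.0515] rot [ 9.537e-01 -3.008e-01  4.000e-04  7.200e-03] F [-0.6 -0.  -0.2] gap 0.998
toolz [-0.0037 -0.014 ] jaw ang -125.0 q [-0.05  0.58  1.99 -0.03  0.58  2.15]
t 21.73 tcp [0.4415 0.0823 0.0515] rot [ 9.537e-01 -3.008e-01  4.000e-04  7.200e-03] F [-0.6 -0.  -0.2] gap 0.998
relay_lens [([0.4235, 0.0889, -0.0024], 0.65, [326.0, 279.0])]
[326.25 306.75  36.5 ] [0.42644129 0.0879889  0.041     ]
[548.25  99.75  52.25] [ 0.45553698 -0.05908647  0.041     ]
[581.25      95.25      52.550003] [ 0.44842836 -0.07263493  0.041     ]
[624.75      90.75      52.550003] [ 0.43851145 -0.09017581  0.041     ]
```

Request:
jog_arm(
  commands=[
    [100, -1.6, 0.6, -0.5, 0],
    [100, -0.3, 0, -1.7, 0],
    [100, -0.2, 0, -1.5, 0],
  ],
)

```text
t: 22.08
tcp_pos: [0.4294, 0.0871, 0.0215]
tool_rot: [0.953, -0.302, 0.012, 0.004]
force: [-0.3, 0.6, -0.5]
finger_gap: 1.0
```

```bash
python3 -c "
from h import *
[snapshot('side') for _ in range(4)];tilt()"
```

```text
t 22.28 tcp [0.4281 0.0872 0.021 ] rot [ 0.9533 -0.302   0.0096  0.0048] F [-0.3  0.3  0.2] gap 1.005
toolz [ 0.0154 -0.0149] jaw ang -125.2 q [-0.04  0.64  2.05 -0.03  0.44  2.17]
```

Request:
jog_arm(
  commands=[
    [100, -0.3, 0.1, -1.0, 0],
    [100, -0.2, 0, -1.0, 0],
  ],
)

```text
t: 22.45
tcp_pos: [0.4278, 0.0878, 0.0044]
tool_rot: [0.953, -0.302, 0.015, 0.003]
force: [0.4, 1.2, 0.1]
finger_gap: 1.002
```

```bash
python3 -c "
from h import *
[snapshot('side') for _ in range(4)];tilt();p=wrist();save(p,'w13')
g=cv2.cvtColor(p['image'],cv2.COLOR_RGB2GRAY)
c=cv2.HoughCircles(cv2.GaussianBlur(g,(5,5),1),cv2.HOUGH_GRADIENT,1.5,20,param1=120,param2=30,minRadius=30,maxRadius=70)
for x in (c[0][:4] if c is not None else []): print(x, ray(p,x[:2],.041))"
```

```text
t 22.65 tcp [0.4271 0.0878 0.0038] rot [ 0.9531 -0.3022  0.0136  0.0037] F [-0.1  0.2  0.1] gap 0.998
toolz [ 0.0237 -0.0153] jaw ang -125.2 q [-0.04  0.68  2.07 -0.04  0.38  2.18]
t 22.65 tcp [0.4271 0.0878 0.0038] rot [ 0.9531 -0.3022  0.0136  0.0037] F [-0.1  0.2  0.1] gap 0.998
[320.25 323.25  44.7 ] [0.42820824 0.0862982  0.041     ]
[591.75  57.75  45.3 ] [ 0.457699   -0.04627027  0.041     ]
[320.25 302.25  36.  ] [0.43618808 0.08065642 0.041     ]
[611.25  51.75  65.25] [ 0.45564951 -0.05230052  0.041     ]
```

Request:
jog_arm(
  commands=[
    [30, 0, 0, 0, 0],
  ],
  squeeze=40,
)

```text
t: 22.78
tcp_pos: [0.4277, 0.0878, 0.0045]
tool_rot: [0.953, -0.302, 0.014, 0.004]
force: [-0.2, -0.8, -0.2]
finger_gap: 0.885
```

```bash
python3 -c "
from h import *
[snapshot('side') for _ in range(9)];tilt();p=wrist();save(p,'w13')"
```

```text
t 23.23 tcp [0.4275 0.088  0.0044] rot [ 0.9531 -0.3023  0.0142  0.0035] F [0.2 0.9 6.9] gap 0.443
toolz [ 0.025  -0.0153] jaw ang -125.2 q [-0.04  0.67  2.07 -0.04  0.38  2.18]
t 23.23 tcp [0.4275 0.088  0.0044] rot [ 0.9531 -0.3023  0.0142  0.0035] F [0.2 0.9 6.9] gap 0.443
```

Request:
jog_arm(
  commands=[
    [30, 0, 0, 1.5, 0],
    [30, 0, 0, 3.5, 0],
    [30, 0, 0, 3.5, 0],
    [30, 0, 0, 3.5, 0],
    [30, 0, 0, 2, 0],
  ],
)

```text
t: 23.7
tcp_pos: [0.4212, 0.0881, 0.1444]
tool_rot: [0.953, -0.302, 0.006, 0.006]
force: [1.6, -0.6, -2.1]
finger_gap: 0.441
```

```bash
python3 -c "
from h import *
[snapshot('side') for _ in range(3)];tilt()"
```

```text
t 23.85 tcp [0.4215 0.0881 0.143 ] rot [ 0.9531 -0.3024  0.0062  0.0056] F [-0.5  0.1 -2.3] gap 0.443
toolz [ 0.0084 -0.0144] jaw ang -125.2 q [-0.04  0.37  1.97 -0.02  0.79  2.16]
```

Request:
jog_arm(
  commands=[
    [30, 1.4, -3.3, 0.2, 0],
    [30, 1.4, -3.3, 0.2, 0],
    [30, 1.4, -3.3, 0.2, 0],
    [30, 1.4, -3.3, 0.2, 0],
    [30, 1.4, -3.3, 0.2, 0],
    [30, 1.4, -3.3, 0.2, 0],
    [30, 1.4, -3.3, 0, 0],
    [30, 1.4, -3.3, 0, 0],
  ],
)

```text
t: 24.52
tcp_pos: [0.5191, -0.1758, 0.1396]
tool_rot: [0.955, -0.296, -0.014, 0.004]
force: [1.0, -0.6, -2.0]
finger_gap: 0.444
```

```bash
python3 -c "
from h import *
[snapshot('side') for _ in range(5)];tilt();p=wrist();look(p,'tube','relay_lens');save(p,'w14')"
```

```text
t 24.77 tcp [ 0.5182 -0.1737  0.14  ] rot [ 0.9549 -0.2966 -0.0141  0.0034] F [-0.7  0.3 -1.6] gap 0.443
toolz [-0.0289  0.0019] jaw ang -124.5 q [-0.52  0.52  1.67 -0.02  0.98  1.66]
t 24.77 tcp [ 0.5182 -0.1737  0.14  ] rot [ 0.9549 -0.2966 -0.0141  0.0034] F [-0.7  0.3 -1.6] gap 0.443
tube [([0.6092, -0.231, 0.0306], 0.58, [311.0, 80.0])]
relay_lens [([0.5156, -0.17, 0.1319], 0.7, [316.0, 290.0])]
```

View pics/w14.png

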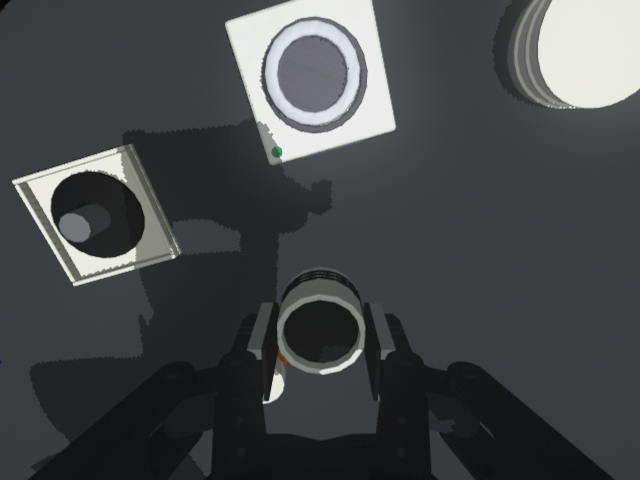

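Tube rim in the port is at about (313,74); the held lens rim is at (321,335).

```bash
cat >> h.py <<'E'
def held(p,uv,h,L):  # rim pixel, rim height over TCP, part length -> bottom
    s=manip.sense();M=R.from_quat(s['tool_rot']).as_matrix(); c=ray(p,uv,s['tcp_pos'][2]+h)
    print('rim',c.round(4),'tool',(M.T@(c-s['tcp_pos'])).round(4),'bottom if aligned',(c+M[:,2]*L).round(4),'if vertical',(c-[0,0,L]).round(4))
def ells(p,roi,lo,inv=False,n=60):
    x0,y0,x1,y1=roi; g=cv2.cvtColor(p['image'],cv2.COLOR_RGB2GRAY)[y0:y1,x0:x1]
    cs,_=cv2.findContours((g<lo).astype(np.uint8),cv2.RETR_CCOMP,cv2.CHAIN_APPROX_NONE)
    for c in cs:
        if len(c)>n: e=cv2.fitEllipse(c); print('ell',(np.array(e[0])+[x0,y0]).round(1),np.round(e[1],1))
E
python3 -c "
from h import *
p=wrist()
print('tube top',ray(p,(313,74),.08).round(4)); held(p,(321.5,335),.0366,.041)
ells(p,(266,24,360,124),160); print(); ells(p,(275,292,368,376),90)
"
```

```text
t 24.92 tcp [ 0.519  -0.173   0.1414] rot [ 0.9552 -0.2956 -0.0126  0.0038] F [-0.   0.9 -1.8] gap 0.443
tube top [ 0.6092 -0.2315  0.08  ]
rim [ 0.517  -0.1722  0.1784] tool [-0.0033  0.0011 -0.0365] bottom if aligned [ 0.5159 -0.1722  0.1374] if vertical [ 0.517  -0.1722  0.1374]
ell [338.4  99.8] [39.4 46.9]
ell [314.4  74.3] [68.8 75.8]
ell [372.3  17.2] [58.7 63.2]
ell [299.7  73.4] [67.3 98.4]

ell [320.7 332.1] [62.4 77.3]
ell [321.7 332.9] [ 96.4 108.5]
ell [320.8 333.7] [82.  90.4]
```

Request:
jog_arm(
  commands=[
    [30, 3.1, -2.0, 0, 0],
    [30, 3.1, -2.0, 0, 0],
    [30, 3.0, -1.9, 0, 0],
    [30, 0, 0, -1.5, 0],
    [30, 0, 0, -1.5, 0],
  ],
)

```text
t: 25.38
tcp_pos: [0.6112, -0.2259, 0.1137]
tool_rot: [0.957, -0.291, -0.014, 0.004]
force: [-1.6, 1.6, -2.6]
finger_gap: 0.445
```

```bash
python3 -c "
from h import *
[snapshot('side') for _ in range(4)];tilt();p=snapshot('scene');look(p,'tube','relay_lens');p=snapshot('side');look(p,'tube','relay_lens')"
```

```text
t 25.58 tcp [ 0.6094 -0.2252  0.1137] rot [ 0.9565 -0.2914 -0.0151  0.0034] F [ 0.5  0.2 -1.6] gap 0.442
toolz [-0.0309  0.0023] jaw ang -123.9 q [-0.52  0.68  1.42 -0.02  1.07  1.65]
tube [([0.6106, -0.2286, 0.0291], 0.89, [217.0, 256.0])]
relay_lens [([0.6248, -0.0198, -0.0], 0.4, [328.0, 298.0])]
tube [([0.6112, -0.2312, 0.0293], 0.8, [345.0, 212.0])]
relay_lens [([0.6047, -0.2229, 0.1118], 0.81, [345.0, 178.0])]
```

Request:
jog_arm(
  commands=[
    [30, 0.2, -0.5, -0.9, 0],
    [30, 0, -0.3, -0.9, 0],
    [30, 0, 0, -0.3, 0],
  ],
)

```text
t: 26.13
tcp_pos: [0.6133, -0.2355, 0.0944]
tool_rot: [0.956, -0.292, -0.012, 0.004]
force: [-0.1, 0.0, -2.4]
finger_gap: 0.446
```

```bash
python3 -c "
from h import *
[snapshot('side') for _ in range(3)];tilt();two('t2',(215,235),(347,190))
p=snapshot('scene');look(p,'tube','relay_lens');p=snapshot('side');look(p,'tube','relay_lens');tilt()"
```

```text
t 26.28 tcp [ 0.6134 -0.235   0.0949] rot [ 0.9565 -0.2916 -0.0117  0.0041] F [-0.5  0.1 -2.3] gap 0.442
toolz [-0.0247 -0.001 ] jaw ang -123.9 q [-0.53  0.71  1.42 -0.02  1.04  1.64]
scene crop origin 175 203 x5
side crop origin 307 158 x5
tube [([0.6084, -0.231, 0.0282], 0.96, [216.0, 256.0]), ([0.458, -0.0714, 0.0033], 0.21, [328.0, 237.0])]
relay_lens [([0.6114, -0.2332, 0.0961], 0.71, [210.0, 224.0])]
tube [([0.611, -0.2371, -0.0046], 0.61, [347.0, 225.0]), ([0.6075, -0.2332, 0.093], 0.57, [347.0, 185.0])]
relay_lens [([0.6075, -0.2303, 0.0918], 0.96, [347.0, 186.0])]
t 26.68 tcp [ 0.6141 -0.235   0.0962] rot [ 0.9565 -0.2914 -0.0106  0.0044] F [ 0.7  0.9 -1.8] gap 0.441
toolz [-0.0228 -0.0022] jaw ang -123.9 q [-0.53  0.7   1.42 -0.02  1.04  1.64]
```

View pics/t2.png

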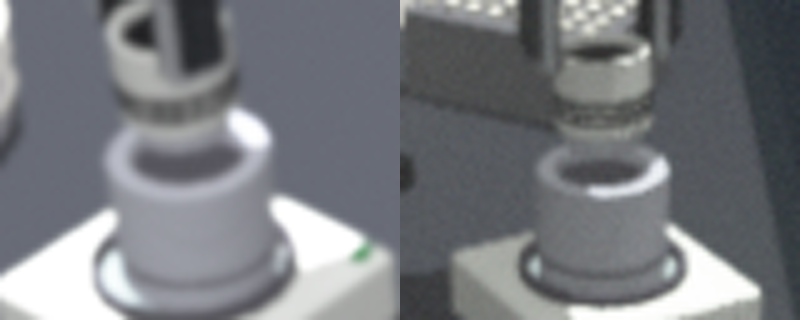

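```bash
python3 -c "
from sol import *
print('tube',sol((175+37.5,307+40.3),.08),'lens',sol((175+35.2,307+40.7),.100),'lens foot',sol((175+36,307+40.6),.091))
"
```

```text
tube [ 0.6076 -0.2328] lens [ 0.6083 -0.2347] lens foot [ 0.6081 -0.2343]
```

Request:
jog_arm(
  commands=[
    [30, -0.3, 0.2, -0.6, 0],
    [30, -0.1, 0, -0.5, 0],
  ],
)

```text
t: 26.95
tcp_pos: [0.6109, -0.2334, 0.0858]
tool_rot: [0.957, -0.291, -0.009, 0.005]
force: [-0.7, 0.6, -2.1]
finger_gap: 0.44
```

```bash
python3 -c "
from h import *
[snapshot('side') for _ in range(4)];tilt()"
```

```text
t 27.15 tcp [ 0.6113 -0.2339  0.0859] rot [ 0.9565 -0.2914 -0.009   0.0048] F [-0.  -0.7 -1.8] gap 0.445
toolz [-0.0199 -0.004 ] jaw ang -123.9 q [-0.53  0.71  1.43 -0.02  1.01  1.64]
```

Above the socket rim; going in carefully.

Request:
jog_arm(
  commands=[
    [30, 0, 0, -0.4, 0],
    [30, 0, 0, -0.2, 0],
  ],
)

```text
t: 27.32
tcp_pos: [0.612, -0.2343, 0.0801]
tool_rot: [0.957, -0.291, -0.008, 0.005]
force: [-0.5, -0.3, -1.9]
finger_gap: 0.447
```

```bash
python3 -c "
from h import *
[snapshot('side') for _ in range(3)];tilt()"
```

```text
t 27.47 tcp [ 0.6121 -0.2343  0.0803] rot [ 0.9565 -0.2914 -0.0081  0.005 ] F [ 0.3 -0.7 -0.6] gap 0.444
toolz [-0.0183 -0.0049] jaw ang -123.9 q [-0.53  0.72  1.44 -0.02  1.    1.64]
```

Request:
jog_arm(
  commands=[
    [30, 0, 0, -0.25, 0],
  ],
)

```text
t: 27.55
tcp_pos: [0.6124, -0.2345, 0.0785]
tool_rot: [0.957, -0.291, -0.008, 0.005]
force: [-5.2, 3.3, 19.3]
finger_gap: 0.444
```

```bash
python3 -c "
from h import *
[snapshot('side') for _ in range(3)];tilt()"
```

```text
t 27.7 tcp [ 0.6123 -0.2345  0.0788] rot [ 0.9566 -0.2914 -0.0076  0.0051] F [-0.8  0.9  3.8] gap 0.448
toolz [-0.0176 -0.0054] jaw ang -123.9 q [-0.53  0.72  1.44 -0.02  0.99  1.64]
```

Floor contact at the expected height (0.0787 against 0.0784). Releasing and lifting.

Request:
jog_arm(
  commands=[
    [75, 0, 0, 0, 0],
  ],
)

```text
t: 27.78
tcp_pos: [0.6126, -0.2346, 0.0791]
tool_rot: [0.957, -0.291, -0.007, 0.005]
force: [0.0, 0.7, 0.1]
finger_gap: 0.569
```

```bash
python3 -c "
from h import *
[snapshot('side') for _ in range(5)];tilt()"
```

```text
t 28.03 tcp [ 0.6124 -0.2346  0.0787] rot [ 0.9565 -0.2915 -0.0075  0.0052] F [0.6 0.1 0.4] gap 0.747
toolz [-0.0174 -0.0055] jaw ang -123.9 q [-0.53  0.72  1.44 -0.02  0.99  1.64]
```

Request:
jog_arm(
  commands=[
    [100, 0, 0, 2, 0],
    [100, 0, 0, 3.5, 0],
    [100, 0, 0, 3, 0],
  ],
)

```text
t: 28.28
tcp_pos: [0.6065, -0.2314, 0.1568]
tool_rot: [0.956, -0.292, -0.017, 0.003]
force: [0.2, -0.5, 0.7]
finger_gap: 0.996
```

```bash
python3 -c "
from h import *
[snapshot('side') for _ in range(2)];tilt();p=snapshot('scene');look(p,'tube','relay_lens','camera','dust_cap');p=snapshot('side');look(p,'tube','relay_lens','camera');p=wrist();look(p,'relay_lens','tube')"
```

```text
t 28.38 tcp [ 0.6103 -0.2334  0.1617] rot [ 0.9565 -0.2915 -0.0108  0.0044] F [1.1 0.3 0.5] gap 1.0
toolz [-0.0232 -0.0021] jaw ang -123.9 q [-0.53  0.62  1.38 -0.01  1.16  1.64]
tube [([0.6096, -0.2312, 0.0301], 0.79, [216.0, 255.0]), ([0.6232, 0.2125, 0.005], 0.71, [468.0, 325.0])]
relay_lens [([0.6071, -0.2335, 0.0734], 0.97, [213.0, 234.0]), ([0.6246, 0.2119, 0.0044], 0.69, [468.0, 326.0])]
camera [([0.4301, 0.2524, -0.0007], 0.64, [503.0, 262.0])]
dust_cap [([0.6286, -0.0245, 0.0044], 0.87, [325.0, 297.0])]
tube [([0.6078, -0.2317, 0.0279], 0.92, [347.0, 213.0]), ([0.4295, 0.2524, 0.0007], 0.55, [200.0, 409.0])]
relay_lens [([0.6064, -0.2327, 0.0735], 0.69, [348.0, 193.0])]
camera [([0.4302, 0.2516, 0.0015], 0.8, [200.0, 408.0]), ([0.608, -0.2327, 0.0302], 0.51, [347.0, 212.0])]
t 28.83 tcp [ 0.6065 -0.2313  0.1554] rot [ 0.9564 -0.2915 -0.0169  0.0029] F [-0.5 -0.2  0.3] gap 0.999
relay_lens [([0.6085, -0.2291, 0.0759], 0.9, [314.0, 238.0])]
tube []
```

Run:
```python
from h import *
for cam,(x0,y0,x1,y1) in (('scene',(480,220,535,285)),('side',(155,350,240,440))):
    p=snapshot(cam); g=cv2.GaussianBlur(cv2.cvtColor(p['image'],cv2.COLOR_RGB2GRAY),(3,3),0)[y0:y1,x0:x1]
    # dominant fin edge direction on top face: hough segments -> world angle at z=.048
    e=cv2.Canny(g,40,110); L=cv2.HoughLinesP(e,1,np.pi/180,12,minLineLength=12,maxLineGap=3)
    for l in (L[:,0] if L is not None else [])[:14]:
        a=ray(p,(l[0]+x0,l[1]+y0),.047)[:2]; b=ray(p,(l[2]+x0,l[3]+y0),.047)[:2]; d=b-a
        print(cam,l+[x0,y0,x0,y0],'ang',round(np.degrees(np.arctan2(d[1],d[0]))%180,1),'len',round(np.hypot(*d)*1e3))
```

```text
scene [480 250 489 238] ang 164.6 len 44
scene [490 269 516 275] ang 85.7 len 42
scene [492 264 512 268] ang 88.5 len 33
scene [495 234 512 251] ang 36.3 len 55
scene [495 232 517 236] ang 88.9 len 39
scene [492 246 514 251] ang 84.9 len 38
scene [503 244 520 237] ang 139.1 len 42
scene [492 243 511 239] ang 126.6 len 39
scene [493 238 503 220] ang 169.0 len 67
scene [506 249 518 237] ang 158.0 len 48
scene [493 246 513 239] ang 135.8 len 46
scene [493 241 512 236] ang 130.5 len 41
side [189 371 209 392] ang 178.5 len 46
side [195 368 215 388] ang 179.0 len 45
side [218 351 239 395] ang 162.8 len 81
side [181 400 195 367] ang 129.7 len 50
side [180 377 200 399] ang 178.4 len 46
side [175 406 194 431] ang 176.6 len 44
side [199 366 218 387] ang 176.5 len 45
side [186 373 202 389] ang 179.8 len 36
side [192 369 212 390] ang 178.2 len 46
side [172 381 190 404] ang 176.1 len 46
side [174 380 194 402] ang 178.9 len 46
side [169 386 180 398] ang 179.6 len 25
side [197 424 221 408] ang 86.1 len 30
side [184 375 203 397] ang 177.0 len 46
```

Request:
jog_arm(
  commands=[
    [100, -1.2, 3.4, -0.1, 0.04],
    [100, -1.2, 3.4, -0.1, 0.04],
    [100, -1.2, 3.4, -0.1, 0.04],
    [100, -1.2, 3.4, -0.1, 0.04],
    [100, -1.2, 3.4, -0.1, 0.04],
    [100, -1.2, 3.4, -0.1, 0.04],
    [100, -1.2, 3.4, -0.1, 0.04],
    [100, -1.2, 3.4, -0.1, 0.04],
  ],
)

```text
t: 29.75
tcp_pos: [0.5119, 0.0394, 0.1493]
tool_rot: [0.991, -0.135, -0.008, 0.007]
force: [1.0, -0.0, 0.2]
finger_gap: 0.998
```

Request:
jog_arm(
  commands=[
    [100, -1.2, 3.4, -0.1, 0.04],
    [100, -1.2, 3.4, -0.1, 0.04],
    [100, -1.2, 3.4, -0.1, 0.04],
    [100, -1.2, 3.4, -0.1, 0.04],
    [100, -1.2, 3.4, -0.1, 0.04],
  ],
)

```text
t: 30.17
tcp_pos: [0.449, 0.217, 0.1457]
tool_rot: [0.999, -0.031, -0.005, 0.007]
force: [0.3, 0.5, 0.4]
finger_gap: 0.998
```

```bash
python3 -c "
from h import *
[snapshot('side') for _ in range(4)];tilt();p=wrist();look(p,'camera')"
```

```text
Traceback (most recent call last):
ValueError: 200 camera calls are used up
```

The camera calls are used up, so from here I go on arm measurements and contact force. Camera block is at (0.4305, 0.2523), yaw −2°; lens is at (0.6075, −0.2325), both from agreeing shots.

```bash
python3 -c "
from h import *
tilt()"
```

```text
t 30.32 tcp [0.4484 0.2177 0.1456] rot [ 0.9995 -0.0295 -0.0055  0.0072] F [-1.  -0.9  0.2] gap 0.999
toolz [-0.0114 -0.0141] jaw ang -93.4 q [ 0.23  0.45  1.79 -0.01  0.91  1.87]
```

Request:
jog_arm(
  commands=[
    [100, -1.5, 2.8, 0, 0],
    [100, -0.5, 0.8, -2, 0],
    [100, -0.2, 0, -3, 0],
    [100, -0.2, 0, -2.5, 0],
    [100, 0, 0, 0, 0],
  ],
)

```text
t: 30.73
tcp_pos: [0.4315, 0.2531, 0.072]
tool_rot: [0.999, -0.032, 0.002, 0.006]
force: [-1.2, 0.2, 0.2]
finger_gap: 0.996
```

```bash
python3 -c "
from h import *
tilt()"
```

```text
t 30.73 tcp [0.4315 0.2531 0.072 ] rot [ 0.9995 -0.032   0.0018  0.0058] F [-1.2  0.2  0.2] gap 0.996
toolz [ 0.0033 -0.0116] jaw ang -93.7 q [ 0.31  0.58  1.86 -0.02  0.71  1.96]
```

Request:
jog_arm(
  commands=[
    [100, -0.3, 0, -2, 0.03],
    [100, -0.2, -0.1, -2, 0],
    [100, -0.2, -0.1, -1.5, 0],
    [100, 0, 0, -0.5, 0],
  ],
)

```text
t: 31.07
tcp_pos: [0.4313, 0.2483, 0.0134]
tool_rot: [1.0, -0.02, 0.006, 0.005]
force: [0.1, 0.7, -0.3]
finger_gap: 1.002
```

```bash
python3 -c "
from h import *
tilt()"
```

```text
t 31.07 tcp [0.4313 0.2483 0.0134] rot [ 0.9998 -0.0195  0.0059  0.0049] F [ 0.1  0.7 -0.3] gap 1.002
toolz [ 0.0117 -0.01  ] jaw ang -92.2 q [ 0.31  0.68  1.9  -0.02  0.55  1.94]
```

Request:
jog_arm(
  commands=[
    [100, -0.1, 0.4, -0.6, 0],
    [100, -0.1, 0, -0.5, 0],
    [100, 0, 0, 0, 0],
  ],
)

```text
t: 31.32
tcp_pos: [0.4328, 0.2513, 0.0032]
tool_rot: [1.0, -0.022, 0.008, 0.005]
force: [-0.5, -0.1, 0.3]
finger_gap: 1.001
```

```bash
python3 -c "
from h import *
tilt()"
```

```text
t 31.32 tcp [0.4328 0.2513 0.0032] rot [ 0.9997 -0.0216  0.0076  0.0045] F [-0.5 -0.1  0.3] gap 1.001
toolz [ 0.015  -0.0094] jaw ang -92.5 q [ 0.31  0.71  1.89 -0.03  0.53  1.95]
```

Request:
jog_arm(
  commands=[
    [100, -0.25, 0.1, 0, 0],
    [40, -0.05, 0, -0.05, 0],
    [40, -0.05, 0, -0.05, 0],
    [40, -0.03, 0, -0.05, 0],
    [40, -0.03, 0, -0.05, 0],
    [40, -0.03, 0, 0, 0],
    [40, 0, 0, 0, 0],
  ],
  squeeze=50,
)

```text
t: 31.9
tcp_pos: [0.4307, 0.2533, 0.0048]
tool_rot: [1.0, -0.021, 0.011, 0.004]
force: [-0.2, -0.3, -1.0]
finger_gap: 0.523
```

```bash
python3 -c "
from h import *
tilt()"
```

```text
t 31.9 tcp [0.4307 0.2533 0.0048] rot [ 0.9997 -0.0212  0.011   0.0035] F [-0.2 -0.3 -1. ] gap 0.523
toolz [ 0.0219 -0.0075] jaw ang -92.4 q [ 0.32  0.7   1.9  -0.03  0.52  1.95]
```

Request:
jog_arm(
  commands=[
    [40, 0, 0, 1.5, 0],
    [40, 0, 0, 3.5, 0],
    [40, 0, 0, 3.5, 0],
    [40, 0, 0, 3.5, 0],
    [40, 0, 0, 3.5, 0],
    [40, 0, 0, 1, 0],
    [40, 0, 0, 0, 0],
    [40, 0, 0, 0, 0],
  ],
)

```text
t: 32.57
tcp_pos: [0.4251, 0.2521, 0.1736]
tool_rot: [1.0, -0.021, 0.006, 0.005]
force: [-0.0, -0.3, -1.8]
finger_gap: 0.524
```

```bash
python3 -c "
from h import *
tilt()"
```

```text
t 32.57 tcp [0.4251 0.2521 0.1736] rot [ 0.9997 -0.0211  0.006   0.0049] F [-0.  -0.3 -1.8] gap 0.524
toolz [ 0.0118 -0.01  ] jaw ang -92.4 q [ 0.32  0.39  1.79 -0.02  0.95  1.94]
```

Request:
jog_arm(
  commands=[
    [40, 1.3, -3.4, 0.1, 0],
    [40, 1.3, -3.4, 0.1, 0],
    [40, 1.3, -3.4, 0.1, 0],
    [40, 1.3, -3.4, 0.1, 0],
    [40, 1.3, -3.4, 0.1, 0],
    [40, 1.3, -3.4, 0.1, 0],
    [40, 1.3, -3.4, 0.1, 0],
  ],
)

```text
t: 33.15
tcp_pos: [0.5061, 0.0124, 0.169]
tool_rot: [1.0, -0.013, -0.006, 0.003]
force: [2.0, 0.3, -2.0]
finger_gap: 0.529
```

Request:
jog_arm(
  commands=[
    [40, 1.3, -3.4, 0.1, 0],
    [40, 1.3, -3.4, 0.1, 0],
    [40, 1.3, -3.4, 0.1, 0],
    [40, 1.3, -3.4, 0.1, 0],
    [40, 1.3, -2.5, 0, 0],
    [40, 0, 0, 0, 0],
  ],
)

```text
t: 33.65
tcp_pos: [0.5682, -0.1628, 0.1587]
tool_rot: [1.0, -0.017, -0.016, 0.0]
force: [0.9, 0.1, -2.2]
finger_gap: 0.524
```

```bash
python3 -c "
from h import *
tilt()"
```

```text
t 33.65 tcp [ 0.5682 -0.1628  0.1587] rot [ 9.997e-01 -1.710e-02 -1.600e-02  3.000e-04] F [ 0.9  0.1 -2.2] gap 0.524
toolz [-0.0319 -0.0001] jaw ang -92.0 q [-0.46  0.55  1.54 -0.02  1.08  1.15]
```

Request:
jog_arm(
  commands=[
    [40, 2, -3, 0, 0],
    [40, 1.5, -2.5, -0.5, 0],
    [40, 0.5, -1, -0.5, 0],
    [40, 0, 0, -0.5, 0],
    [40, 0, 0, 0, 0],
    [40, 0, 0, 0, 0],
  ],
)

```text
t: 34.15
tcp_pos: [0.5984, -0.2244, 0.1273]
tool_rot: [0.999, -0.019, -0.03, -0.008]
force: [-0.2, -0.0, -2.3]
finger_gap: 0.522
```

```bash
python3 -c "
from h import *
tilt()"
```

```text
t 34.15 tcp [ 0.5984 -0.2244  0.1273] rot [ 0.9994 -0.019  -0.0296 -0.008 ] F [-0.2 -0.  -2.3] gap 0.522
toolz [-0.0588  0.0171] jaw ang -92.2 q [-0.53  0.66  1.41 -0.02  1.13  1.09]
```

Request:
jog_arm(
  commands=[
    [40, -2.8, 1.1, 0.3, 0],
    [40, -3, 1.1, 0.3, 0],
    [40, -3, 1.1, 0.3, 0],
    [40, 0, 0, 0.3, 0],
    [40, 0.8, -0.4, 0.5, 0],
    [40, 0.8, -0.4, 0.5, 0],
    [40, 0.8, -0.4, 0.5, 0],
    [40, 0.8, -0.4, 0.5, 0],
  ],
)

```text
t: 34.82
tcp_pos: [0.5267, -0.1876, 0.1575]
tool_rot: [0.999, -0.014, -0.04, -0.016]
force: [0.6, 0.2, -1.8]
finger_gap: 0.524
```

```bash
python3 -c "
from h import *
tilt()"
```

```text
t 34.82 tcp [ 0.5267 -0.1876  0.1575] rot [ 0.999  -0.0135 -0.0401 -0.0156] F [ 0.6  0.2 -1.8] gap 0.524
toolz [-0.0797  0.0322] jaw ang -91.6 q [-0.53  0.53  1.58 -0.01  1.11  1.07]
```

Request:
jog_arm(
  commands=[
    [40, 0, 0, 0, 0],
    [40, 0, 0, 0, 0],
    [40, 0, 0, 0, 0],
    [40, 0, 0, 0, 0],
  ],
)

```text
t: 35.15
tcp_pos: [0.5295, -0.1862, 0.1594]
tool_rot: [0.999, -0.012, -0.038, -0.015]
force: [-0.2, -0.1, -3.6]
finger_gap: 0.52
```

```bash
python3 -c "
from h import *
tilt()"
```

```text
t 35.15 tcp [ 0.5295 -0.1862  0.1594] rot [ 0.9991 -0.0118 -0.0378 -0.0146] F [-0.2 -0.1 -3.6] gap 0.52
toolz [-0.0753  0.03  ] jaw ang -91.4 q [-0.53  0.53  1.57 -0.01  1.11  1.07]
```

Request:
jog_arm(
  commands=[
    [40, 0, 0, -1.2, 0],
    [40, 0, 0, -1.2, 0],
    [40, 0, 0, 0, 0],
    [40, 0, 0, 0, 0],
  ],
)

```text
t: 35.48
tcp_pos: [0.5279, -0.1847, 0.1345]
tool_rot: [0.999, -0.011, -0.039, -0.015]
force: [0.4, 1.5, -2.5]
finger_gap: 0.526
```

```bash
python3 -c "
from h import *
tilt()"
```

```text
t 35.48 tcp [ 0.5279 -0.1847  0.1345] rot [ 0.9991 -0.0115 -0.0389 -0.0152] F [ 0.4  1.5 -2.5] gap 0.526
toolz [-0.0773  0.0312] jaw ang -91.4 q [-0.53  0.56  1.6  -0.01  1.06  1.07]
```

The tilt of the held camera has grown to about 0.1 rad. Idle rows drift it back outward, so I'll spend some rows here in free air to bring it upright.

Request:
jog_arm(
  commands=[
    [40, -0.05, 0.02, -0.03, 0],
    [40, -0.05, 0.02, -0.03, 0],
    [40, -0.05, 0.02, -0.03, 0],
    [40, -0.05, 0.02, -0.03, 0],
    [40, -0.05, 0.02, -0.03, 0],
    [40, -0.05, 0.02, -0.03, 0],
    [40, -0.05, 0.02, -0.03, 0],
    [40, -0.05, 0.02, -0.03, 0],
  ],
)

```text
t: 36.15
tcp_pos: [0.524, -0.1834, 0.1339]
tool_rot: [0.999, -0.012, -0.038, -0.015]
force: [-1.0, 0.1, -1.9]
finger_gap: 0.523
```

Request:
jog_arm(
  commands=[
    [40, -0.05, 0.02, -0.03, 0],
    [40, -0.05, 0.02, -0.03, 0],
    [40, -0.05, 0.02, -0.03, 0],
    [40, -0.05, 0.02, -0.03, 0],
    [40, -0.05, 0.02, -0.03, 0],
    [40, -0.05, 0.02, -0.03, 0],
    [40, -0.05, 0.02, -0.03, 0],
    [40, -0.05, 0.02, -0.03, 0],
  ],
)

```text
t: 36.82
tcp_pos: [0.5196, -0.1816, 0.1313]
tool_rot: [0.999, -0.012, -0.038, -0.015]
force: [0.0, 0.5, -1.3]
finger_gap: 0.528
```

Request:
jog_arm(
  commands=[
    [40, -0.05, 0.02, -0.03, 0],
    [40, -0.05, 0.02, -0.03, 0],
    [40, -0.05, 0.02, -0.03, 0],
    [40, -0.05, 0.02, -0.03, 0],
    [40, -0.05, 0.02, -0.03, 0],
    [40, -0.05, 0.02, -0.03, 0],
    [40, -0.05, 0.02, -0.03, 0],
    [40, -0.05, 0.02, -0.03, 0],
  ],
)

```text
t: 37.48
tcp_pos: [0.5152, -0.1799, 0.1286]
tool_rot: [0.999, -0.012, -0.038, -0.014]
force: [-0.0, 0.0, -1.8]
finger_gap: 0.52
```

```bash
python3 -c "
from h import *
tilt()"
```

```text
t 37.48 tcp [ 0.5152 -0.1799  0.1286] rot [ 0.9991 -0.0115 -0.0378 -0.0145] F [-0.   0.  -1.8] gap 0.52
toolz [-0.0751  0.0298] jaw ang -91.4 q [-0.53  0.56  1.64 -0.01  1.03  1.07]
```

Request:
jog_arm(
  commands=[
    [40, 0, 0, 3.5, 0],
    [40, 0, 0, 3.5, 0],
    [40, 0, 0, 3.5, 0],
    [40, 0, 0, 0, 0],
    [40, 0, 0, 0, 0],
    [40, 0, 0, 0, 0],
  ],
)

```text
t: 37.98
tcp_pos: [0.5127, -0.1785, 0.2355]
tool_rot: [0.999, -0.012, -0.04, -0.016]
force: [-0.2, 0.4, -2.1]
finger_gap: 0.521
```

```bash
python3 -c "
from h import *
tilt()"
```

```text
t 37.98 tcp [ 0.5127 -0.1785  0.2355] rot [ 0.999  -0.0116 -0.0403 -0.016 ] F [-0.2  0.4 -2.1] gap 0.521
toolz [-0.0801  0.0329] jaw ang -91.4 q [-0.53  0.42  1.54 -0.01  1.27  1.07]
```

Request:
jog_arm(
  commands=[
    [40, 0, 0, -3.5, 0],
    [40, 0, 0, -3.5, 0],
    [40, 0, 0, -3.0, 0],
    [40, 0, 0, 0, 0],
    [40, 0, 0, 0, 0],
    [40, 0, 0, 0, 0],
  ],
)

```text
t: 38.48
tcp_pos: [0.51, -0.177, 0.1292]
tool_rot: [0.999, -0.012, -0.043, -0.017]
force: [0.7, 0.0, -1.5]
finger_gap: 0.527
```

```bash
python3 -c "
from h import *
tilt()"
```

```text
t 38.48 tcp [ 0.51   -0.177   0.1292] rot [ 0.9989 -0.0116 -0.0425 -0.0173] F [ 0.7  0.  -1.5] gap 0.527
toolz [-0.0845  0.0355] jaw ang -91.4 q [-0.53  0.55  1.65 -0.01  1.03  1.07]
```

Request:
jog_arm(
  commands=[
    [40, 0, 0, 0.1, 0.12],
    [40, 0, 0, 0.1, 0.12],
    [40, 0, 0, 0.1, 0.12],
    [40, 0, 0, 0.1, 0.12],
    [40, 0, 0, 0.1, 0.12],
    [40, 0, 0, 0.1, 0.12],
    [40, 0, 0, 0.1, 0.12],
    [40, 0, 0, 0.1, 0.12],
  ],
)

```text
t: 39.15
tcp_pos: [0.5172, -0.1811, 0.1495]
tool_rot: [0.883, 0.467, -0.038, 0.011]
force: [0.5, -0.0, -1.9]
finger_gap: 0.523
```

Request:
jog_arm(
  commands=[
    [40, 0, 0, 0.1, 0.12],
    [40, 0, 0, 0.1, 0.12],
    [40, 0, 0, 0.1, 0.12],
    [40, 0, 0, 0.1, 0.12],
    [40, 0, 0, 0.1, 0.12],
    [40, 0, 0, 0.1, 0.12],
    [40, 0, 0, 0.1, 0.12],
    [40, 0, 0, 0.1, 0.12],
  ],
)

```text
t: 39.82
tcp_pos: [0.5248, -0.1837, 0.174]
tool_rot: [0.551, 0.833, -0.023, 0.038]
force: [-0.7, 0.2, -1.6]
finger_gap: 0.522
```

Request:
jog_arm(
  commands=[
    [40, 0, 0, 0.1, 0.12],
    [40, 0, 0, 0.1, 0.12],
    [40, 0, 0, 0.1, 0.12],
    [40, 0, 0, 0.1, 0.12],
    [40, 0, 0, 0.1, 0.12],
    [40, 0, 0, 0.1, 0.12],
    [40, 0, 0, 0.1, 0.12],
    [40, 0, 0, 0.1, 0.12],
  ],
)

```text
t: 40.48
tcp_pos: [0.5297, -0.1856, 0.1986]
tool_rot: [0.084, 0.995, -0.002, 0.055]
force: [-0.3, -0.6, -2.6]
finger_gap: 0.527
```

```bash
python3 -c "
from h import *
tilt()"
```

```text
t 40.48 tcp [ 0.5297 -0.1856  0.1986] rot [ 0.0844  0.9949 -0.0017  0.055 ] F [-0.3 -0.6 -2.6] gap 0.527
toolz [ 0.1092 -0.0127] jaw ang 80.3 q [-0.56  0.4   1.69  0.06  0.95 -2.  ]
```

```bash
cat >> h.py <<'E'
def obj():
    s=tilt(); a=R.from_quat([.9997,-.0212,.011,.0035]).inv().apply([0,0,1]); print('object axis', R.from_quat(s['tool_rot']).apply(a)[:2].round(4))
E
python3 -c "
from h import *
obj()"
```

```text
t 40.48 tcp [ 0.5297 -0.1856  0.1986] rot [ 0.0844  0.9949 -0.0017  0.055 ] F [-0.3 -0.6 -2.6] gap 0.527
toolz [ 0.1092 -0.0127] jaw ang 80.3 q [-0.56  0.4   1.69  0.06  0.95 -2.  ]
object axis [-0.1297  0.0229]
```

Request:
jog_arm(
  commands=[
    [40, -2.8, 1, -0.5, 0.02],
    [40, -3, 1.1, -0.5, 0],
    [40, -3, 1.1, -0.5, 0],
    [40, 0, 0, -0.5, 0],
    [40, 0.8, -0.3, -0.3, 0],
    [40, 0.8, -0.3, -0.3, 0],
    [40, 0.8, -0.3, -0.3, 0],
    [40, 0.8, -0.3, -0.3, 0],
  ],
)

```text
t: 41.15
tcp_pos: [0.4796, -0.17, 0.1789]
tool_rot: [0.071, 0.995, -0.008, 0.066]
force: [0.8, -0.7, -1.9]
finger_gap: 0.525
```

```bash
python3 -c "
from h import *
obj()"
```

```text
t 41.15 tcp [ 0.4796 -0.17    0.1789] rot [ 0.0709  0.9952 -0.0075  0.0663] F [ 0.8 -0.7 -1.9] gap 0.525
toolz [ 0.1309 -0.0244] jaw ang 81.8 q [-0.6   0.36  1.85  0.07  0.81 -2.07]
object axis [-0.1517  0.034 ]
```

Request:
jog_arm(
  commands=[
    [40, 3.3, -1.4, 0, 0],
    [40, 3.3, -1.4, 0, 0],
    [40, 0, 0, 0, 0],
    [40, 0, 0, 0, 0],
  ],
)

```text
t: 41.48
tcp_pos: [0.5566, -0.2023, 0.1779]
tool_rot: [0.07, 0.995, -0.009, 0.069]
force: [-0.7, 0.8, -2.5]
finger_gap: 0.523
```

```bash
python3 -c "
from h import *
obj()"
```

```text
t 41.48 tcp [ 0.5566 -0.2023  0.1779] rot [ 0.0702  0.9951 -0.0086  0.0687] F [-0.7  0.8 -2.5] gap 0.523
toolz [ 0.1355 -0.0268] jaw ang 81.9 q [-0.57  0.46  1.66  0.06  0.89 -2.03]
object axis [-0.1562  0.0363]
```

Request:
jog_arm(
  commands=[
    [40, 0, 0, 0.5, 0],
    [40, 0, 0, 0.5, 0],
    [40, 0, 0, 0.5, 0],
    [40, 0, 0, 0.5, 0],
    [40, 0, 0, 0.5, 0],
    [40, 0, 0, 0.5, 0],
  ],
)

```text
t: 41.98
tcp_pos: [0.5564, -0.2017, 0.2088]
tool_rot: [0.07, 0.995, -0.008, 0.067]
force: [-0.3, 0.9, -1.8]
finger_gap: 0.524
```

```bash
python3 -c "
from h import *
obj()"
```

```text
t 41.98 tcp [ 0.5564 -0.2017  0.2088] rot [ 0.07    0.9953 -0.0077  0.067 ] F [-0.3  0.9 -1.8] gap 0.524
toolz [ 0.1323 -0.0248] jaw ang 81.9 q [-0.56  0.42  1.62  0.06  0.97 -2.03]
object axis [-0.1531  0.0343]
```

Request:
jog_arm(
  commands=[
    [40, -0.5, 0.2, 0, 0],
    [40, -0.5, 0.2, 0, 0],
    [40, -0.5, 0.2, 0, 0],
    [40, -0.5, 0.2, 0, 0],
    [40, -0.5, 0.2, 0, 0],
    [40, -0.5, 0.2, 0, 0],
  ],
)

```text
t: 42.48
tcp_pos: [0.5234, -0.1885, 0.2113]
tool_rot: [0.07, 0.995, -0.009, 0.068]
force: [-1.0, 1.1, -2.8]
finger_gap: 0.521
```

```bash
python3 -c "
from h import *
obj()"
```

```text
t 42.48 tcp [ 0.5234 -0.1885  0.2113] rot [ 0.0699  0.9952 -0.0086  0.0684] F [-1.   1.1 -2.8] gap 0.521
toolz [ 0.135  -0.0266] jaw ang 81.9 q [-0.58  0.37  1.71  0.06  0.94 -2.04]
object axis [-0.1558  0.0361]
```

Request:
jog_arm(
  commands=[
    [40, 0.5, -0.2, 0, 0],
    [40, 0.5, -0.2, 0, 0],
    [40, 0.5, -0.2, 0, 0],
    [40, 0.5, -0.2, 0, 0],
    [40, 0.5, -0.2, 0, 0],
    [40, 0.5, -0.2, 0, 0],
  ],
)

```text
t: 42.98
tcp_pos: [0.5544, -0.2007, 0.2107]
tool_rot: [0.07, 0.995, -0.008, 0.068]
force: [-0.3, -0.4, -2.7]
finger_gap: 0.527
```

```bash
python3 -c "
from h import *
obj()"
```

```text
t 42.98 tcp [ 0.5544 -0.2007  0.2107] rot [ 0.0702  0.9952 -0.008   0.0676] F [-0.3 -0.4 -2.7] gap 0.527
toolz [ 0.1334 -0.0255] jaw ang 81.9 q [-0.56  0.42  1.63  0.06  0.97 -2.03]
object axis [-0.1542  0.035 ]
```

Request:
jog_arm(
  commands=[
    [40, 0, 0, -0.5, 0],
    [40, 0, 0, -0.5, 0],
    [40, 0, 0, -0.5, 0],
    [40, 0, 0, -0.5, 0],
    [40, 0, 0, -0.5, 0],
    [40, 0, 0, -0.5, 0],
  ],
)

```text
t: 43.48
tcp_pos: [0.5566, -0.2018, 0.1778]
tool_rot: [0.07, 0.995, -0.008, 0.068]
force: [0.5, 0.5, -1.8]
finger_gap: 0.522
```

```bash
python3 -c "
from h import *
obj()"
```

```text
t 43.48 tcp [ 0.5566 -0.2018  0.1778] rot [ 0.07    0.9952 -0.0084  0.0683] F [ 0.5  0.5 -1.8] gap 0.522
toolz [ 0.1348 -0.0263] jaw ang 81.9 q [-0.56  0.46  1.66  0.06  0.89 -2.03]
object axis [-0.1556  0.0358]
```

Gentle rows keep the tilt steady; fast ones change it. I'll set the camera down on a free patch of bench so it stands upright, regrasp it there, and carry it gently.

Request:
jog_arm(
  commands=[
    [40, -0.9, 0.2, -0.2, 0],
    [40, -1, 0.2, -0.5, 0],
    [40, -1, 0.2, -0.8, 0],
    [40, -1, 0.2, -1, 0],
    [40, -1, 0.2, -1, 0],
    [40, -1, 0.2, -1, 0],
    [40, -1, 0.2, -1, 0],
    [40, -1, 0.2, -1, 0],
  ],
)

```text
t: 44.15
tcp_pos: [0.4762, -0.1858, 0.1091]
tool_rot: [0.069, 0.995, -0.01, 0.071]
force: [0.4, 0.4, -1.9]
finger_gap: 0.523
```

Request:
jog_arm(
  commands=[
    [40, 0, 0, -1.2, 0],
    [40, 0, 0, -1.2, 0],
    [40, 0, 0, -1.2, 0],
    [40, 0, 0, -1.2, 0],
    [40, 0, 0, -1, 0],
    [40, 0, 0, -1, 0],
  ],
)

```text
t: 44.65
tcp_pos: [0.4726, -0.1845, 0.0374]
tool_rot: [0.07, 0.995, -0.009, 0.07]
force: [-0.0, -0.2, -1.8]
finger_gap: 0.524
```

```bash
python3 -c "
from h import *
obj()"
```

```text
t 44.65 tcp [ 0.4726 -0.1845  0.0374] rot [ 0.0703  0.9951 -0.0095  0.0696] F [-0.  -0.2 -1.8] gap 0.524
toolz [ 0.1372 -0.0286] jaw ang 81.9 q [-0.63  0.62  1.97  0.14  0.42 -2.19]
object axis [-0.1579  0.0382]
```

Request:
jog_arm(
  commands=[
    [40, 0, 0, -0.8, 0],
    [40, 0, 0, -0.7, 0],
    [40, 0, 0, -0.6, 0],
    [40, 0, 0, -0.4, 0],
    [40, 0, 0, -0.2, 0],
  ],
)

```text
t: 45.07
tcp_pos: [0.4726, -0.1847, 0.0068]
tool_rot: [0.07, 0.995, -0.009, 0.069]
force: [0.2, 0.2, -1.8]
finger_gap: 0.522
```

```bash
python3 -c "
from h import *
obj()"
```

```text
t 45.07 tcp [ 0.4726 -0.1847  0.0068] rot [ 0.0704  0.9951 -0.0093  0.0692] F [ 0.2  0.2 -1.8] gap 0.522
toolz [ 0.1364 -0.0283] jaw ang 81.9 q [-0.63  0.69  1.98  0.17  0.35 -2.22]
object axis [-0.1571  0.0379]
```

Request:
jog_arm(
  commands=[
    [40, 0, 0, -0.2, 0],
  ],
)

```text
t: 45.15
tcp_pos: [0.4732, -0.1849, 0.0053]
tool_rot: [0.071, 0.995, -0.01, 0.07]
force: [-2.8, 3.3, 29.5]
finger_gap: 0.527
```

Request:
jog_arm(
  commands=[
    [40, 0, 0, -0.15, 0],
  ],
)

```text
t: 45.23
tcp_pos: [0.4734, -0.1849, 0.0053]
tool_rot: [0.071, 0.995, -0.01, 0.071]
force: [-5.5, 1.6, 23.7]
finger_gap: 0.528
```

Request:
jog_arm(
  commands=[
    [85, 0, 0, 0, 0],
    [85, 0, 0, 0, 0],
    [85, 0, 0, 0, 0],
    [85, -0.02, 0, -0.03, 0],
    [85, -0.02, 0, -0.03, 0],
    [85, -0.02, 0, -0.03, 0],
  ],
)

```text
t: 45.73
tcp_pos: [0.4753, -0.1866, 0.0073]
tool_rot: [0.07, 0.995, -0.012, 0.074]
force: [-0.0, 0.0, -1.6]
finger_gap: 0.846
```

```bash
python3 -c "
from h import *
obj()"
```

```text
t 45.73 tcp [ 0.4753 -0.1866  0.0073] rot [ 0.0703  0.9947 -0.012   0.0741] F [-0.   0.  -1.6] gap 0.846
toolz [ 0.1457 -0.0343] jaw ang 81.9 q [-0.63  0.69  1.98  0.18  0.34 -2.22]
object axis [-0.1664  0.0438]
```

Request:
jog_arm(
  commands=[
    [85, -0.12, 0.15, -0.25, 0],
    [40, -0.06, 0.04, -0.07, 0],
    [40, -0.04, 0.03, -0.05, 0],
    [40, -0.03, 0.02, -0.05, 0],
    [40, -0.03, 0.02, -0.03, 0],
    [40, 0, 0, 0, 0],
  ],
  squeeze=50,
)

```text
t: 46.23
tcp_pos: [0.4728, -0.1842, 0.0031]
tool_rot: [0.071, 0.995, -0.013, 0.075]
force: [0.4, 0.2, -1.5]
finger_gap: 0.526
```

```bash
python3 -c "
from h import *
obj()"
```

```text
t 46.23 tcp [ 0.4728 -0.1842  0.0031] rot [ 0.0705  0.9946 -0.0126  0.075 ] F [ 0.4  0.2 -1.5] gap 0.526
toolz [ 0.1475 -0.0356] jaw ang 81.8 q [-0.63  0.69  1.99  0.19  0.32 -2.23]
object axis [-0.1682  0.0451]
```

Request:
jog_arm(
  commands=[
    [40, 0, 0, 0.4, 0],
    [40, 0, 0, 0.8, 0],
    [40, 0, 0, 1, 0],
    [40, 0, 0, 1.2, 0],
    [40, 0, 0, 1.2, 0],
    [40, 0, 0, 1.2, 0],
    [40, 0, 0, 1.2, 0],
    [40, 0, 0, 1.2, 0],
  ],
)

```text
t: 46.9
tcp_pos: [0.467, -0.1804, 0.0862]
tool_rot: [0.071, 0.995, -0.009, 0.068]
force: [0.4, 0.3, -2.6]
finger_gap: 0.52
```

Request:
jog_arm(
  commands=[
    [40, 0, 0, 1.2, 0],
    [40, 0, 0, 1.2, 0],
    [40, 0, 0, 1.2, 0],
    [40, 0, 0, 1.2, 0],
    [40, 0, 0, 0.8, 0],
    [40, 0, 0, 0.3, 0],
  ],
)

```text
t: 47.4
tcp_pos: [0.4635, -0.1785, 0.1512]
tool_rot: [0.071, 0.995, -0.009, 0.066]
force: [0.2, -0.9, -2.3]
finger_gap: 0.525
```

```bash
sed -i 's/\[.9997,-.0212,.011,.0035\]/[.0705,.9946,-.0126,.075]/' h.py; python3 -c "
from h import *
obj()"
```

```text
t 47.4 tcp [ 0.4635 -0.1785  0.1512] rot [ 0.0705  0.9953 -0.0087  0.066 ] F [ 0.2 -0.9 -2.3] gap 0.525
toolz [ 0.1302 -0.0266] jaw ang 81.9 q [-0.63  0.39  1.91  0.08  0.72 -2.12]
object axis [ 0.0174 -0.0091]
```

Request:
jog_arm(
  commands=[
    [40, 0.5, -0.2, 0, 0],
    [40, 1, -0.4, 0, 0],
    [40, 1.2, -0.45, 0, 0],
    [40, 1.2, -0.45, 0, 0],
    [40, 1.2, -0.45, 0, 0],
    [40, 1.2, -0.45, 0, 0],
    [40, 1.2, -0.45, 0, 0],
    [40, 1.2, -0.45, 0, 0],
  ],
)

```text
t: 48.07
tcp_pos: [0.5529, -0.2113, 0.1473]
tool_rot: [0.071, 0.996, -0.007, 0.061]
force: [0.0, -1.1, -2.0]
finger_gap: 0.532
```

Request:
jog_arm(
  commands=[
    [40, 1.2, -0.45, 0, 0],
    [40, 1.2, -0.45, 0, 0],
    [40, 1.2, -0.45, 0, 0],
    [40, 0.9, -0.35, 0, 0],
    [40, 0.5, -0.2, 0, 0],
    [40, 0, 0, 0, 0],
  ],
)

```text
t: 48.57
tcp_pos: [0.6103, -0.2329, 0.1396]
tool_rot: [0.072, 0.996, -0.005, 0.059]
force: [0.7, -0.0, -2.4]
finger_gap: 0.522
```

```bash
python3 -c "
from h import *
obj()"
```

```text
t 48.57 tcp [ 0.6103 -0.2329  0.1396] rot [ 0.0716  0.9957 -0.0053  0.0588] F [ 0.7 -0.  -2.4] gap 0.522
toolz [ 0.1163 -0.019 ] jaw ang 81.8 q [-0.56  0.59  1.52  0.06  0.92 -2.02]
object axis [ 0.0313 -0.0169]
```

Request:
jog_arm(
  commands=[
    [40, -0.3, 0.05, -0.5, 0],
    [40, -0.15, 0, -0.6, 0],
    [40, 0, 0, -0.5, 0],
    [40, 0, 0, -0.3, 0],
  ],
)

```text
t: 48.9
tcp_pos: [0.6035, -0.2312, 0.1172]
tool_rot: [0.072, 0.996, -0.004, 0.057]
force: [0.1, -0.3, -2.0]
finger_gap: 0.523
```

```bash
python3 -c "
from h import *
obj()"
```

```text
t 48.9 tcp [ 0.6035 -0.2312  0.1172] rot [ 0.0715  0.9958 -0.0043  0.0566] F [ 0.1 -0.3 -2. ] gap 0.523
toolz [ 0.1122 -0.0168] jaw ang 81.8 q [-0.56  0.62  1.55  0.06  0.87 -2.03]
object axis [ 0.0355 -0.0192]
```

Request:
jog_arm(
  commands=[
    [40, 0.2, -0.1, 0.1, 0],
    [40, 0.05, 0, 0, 0],
  ],
)

```text
t: 49.07
tcp_pos: [0.6041, -0.2313, 0.1165]
tool_rot: [0.072, 0.996, -0.003, 0.055]
force: [-0.2, 0.1, -1.6]
finger_gap: 0.525
```

Request:
jog_arm(
  commands=[
    [40, 0, 0, -0.2, 0],
  ],
)

```text
t: 49.15
tcp_pos: [0.6042, -0.2314, 0.1147]
tool_rot: [0.072, 0.996, -0.003, 0.055]
force: [-0.7, 1.1, -2.9]
finger_gap: 0.524
```

Request:
jog_arm(
  commands=[
    [40, 0.05, 0, -0.15, 0],
  ],
)

```text
t: 49.23
tcp_pos: [0.6048, -0.2315, 0.1134]
tool_rot: [0.072, 0.996, -0.004, 0.055]
force: [-1.3, 0.3, 5.5]
finger_gap: 0.527
```

Request:
jog_arm(
  commands=[
    [40, 0, 0, -0.1, 0],
  ],
)

```text
t: 49.32
tcp_pos: [0.6056, -0.2319, 0.1135]
tool_rot: [0.072, 0.996, -0.004, 0.056]
force: [-2.3, 0.4, 6.5]
finger_gap: 0.529
```

Contact came at 0.1134, against 0.1131 for seated and 0.118 for sitting on the rim. Releasing.

Request:
jog_arm(
  commands=[
    [75, 0, 0, 0, 0],
    [75, 0, 0, 0, 0],
    [75, 0, 0, 0, 0],
    [90, 0, 0, 0, 0],
    [90, 0, 0, 0, 0],
  ],
)

```text
t: 49.73
tcp_pos: [0.6074, -0.2328, 0.1156]
tool_rot: [0.072, 0.996, -0.005, 0.059]
force: [0.0, 0.2, -0.3]
finger_gap: 0.898
```

```bash
python3 -c "
from h import *
obj()"
```

```text
t 49.73 tcp [ 0.6074 -0.2328  0.1156] rot [ 0.0718  0.9957 -0.0053  0.0586] F [ 0.   0.2 -0.3] gap 0.898
toolz [ 0.116 -0.019] jaw ang 81.7 q [-0.56  0.62  1.54  0.06  0.87 -2.02]
object axis [ 0.0316 -0.0171]
```

Request:
jog_arm(
  commands=[
    [100, 0, 0, 0.8, 0],
    [100, 0, 0, 1.5, 0],
    [100, 0, 0, 2, 0],
    [100, 0, 0, 2.5, 0],
    [100, 0, 0, 3, 0],
    [100, 0, 0, 3, 0],
    [100, 0, 0, 1, 0],
    [100, 0, 0, 0, 0],
  ],
)

```text
t: 50.4
tcp_pos: [0.6051, -0.2315, 0.261]
tool_rot: [0.072, 0.996, -0.004, 0.057]
force: [1.0, 0.6, -0.0]
finger_gap: 0.998
```

```bash
python3 -c "
from h import *
tilt()
try: snapshot('scene')
except Exception as e: print(e)
print(workorder.sign_off())"
```

```text
t 50.4 tcp [ 0.6051 -0.2315  0.261 ] rot [ 0.0719  0.9958 -0.0044  0.0569] F [ 1.   0.6 -0. ] gap 0.998
toolz [ 0.1126 -0.0169] jaw ang 81.7 q [-0.56  0.45  1.4   0.05  1.18 -2.  ]
200 camera calls are used up
the job is handed in; nothing more can be done
None
```

I put the dust cap in the tray, built the column (tube in the port, lens in the tube, camera on top) and handed the job in at about 50 s. No picture confirmed the camera in place, because I used up all 200 camera calls before picking it up.

- **Cap, tube and lens:** after I let each one go, the networks placed it where it belongs. The cap is about 5 mm from the tray centre and on its floor. The tube is at about 29 mm and the lens foot at about 73.5 mm above the bench, in line with each other within about 3 mm. Both also touched bottom within about 1 mm of the expected height when lowered.
- **Camera:** I placed it by arm measurement and force alone. It met resistance at 113.4 mm, where fully seated would be 113.1 mm and sitting on the lens rim about 118 mm. I estimate it was tilted about 0.04 rad when released. The fingers lifted away without resistance.
- **Extra step:** the arm's tilt grew during fast moves, so I set the camera down on a free patch of bench, regripped it upright and carried it slowly to the column.
- **Disagreements:** position estimates from the different cameras differed by 3–5 mm, so I averaged them. I never measured the amber jar, slide box and dishes again as a separate check at the end. Nothing I felt or saw suggested contact with them.

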